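# Load the bench shaker and release its platform

### The job

Get the bench shaker ready: stand every small pot with a blue, black or red lid upright in the shaker's tray (leave the big white-lidded pot and the other things on the desk alone), and tip the yellow ballast block away from you, over the stop at its foot, so that it lies flat on its side on the blue deck. Only when all that is done, slide the red safety catch on the release box fully aside and press the green button it covered all the way down, so that it stays in. Finally slide the catch fully back over the button; everything must still be in its place then.

Things in the scene. Friction and masses are not known exactly. Their poses are not given: they have to be found in the camera images.
- shaker: the fixed shaker platform, grey, 156 mm (its x) by 248 mm (its y); origin under its centre on the desk; x points away from the robot at yaw 0, y to the left, z up. Its right-hand part (-y) is the pot tray, its left-hand part (+y) the ballast bay. Place and yaw vary
- tray_center (a point): centre of the tray's black rubber floor, 12 mm above the desk; axes as the shaker's. The floor measures 132 mm (x) by 160 mm (y); its rims rise 12 mm above it. Room for four pots, for instance 62 mm apart in x and 80 mm in y
- bay_stop (a point): middle of the upper near edge of the raised blue deck in the ballast bay; axes as the shaker's. The deck is 22 mm above the desk and reaches 93 mm from this edge in +x to a fence 8 mm higher. In front of it (-x) lies a well 51 mm long whose floor is 10 mm lower; the 10 mm step is the stop over which the ballast tips. The bay is 69 mm wide in y (centred here) between side rails 4 mm higher than the deck
- ballast_center (a point): centre of the yellow ballast block, 40 (x) by 56 (y) by 90 mm (z), about 0.6 kg. It starts upright in the well, axes about as the shaker's. Pushed in the shaker's +x 60 to 80 mm above its foot it meets the step, tips, and beyond some 0.6 rad falls by itself on the deck: its z then along the shaker's +x, its centre 10 to 35 mm past the stop edge and 20 mm above the deck
- release_box: the fixed grey release box, 76 mm (x) by 150 mm (y) by 30 mm high; origin under its centre on the desk; axes as the shaker's at yaw 0. Two rails along y, 56 mm apart inside, stand on it to 47 mm above the desk; end stops across y join them at y = -68 and +68 mm, to 46 mm. Place and yaw vary
- catch (a joint): position of the red safety catch, m: 0 to about 0.008 at the start = covering the button, 0.060 = fully aside. It slides along the box's +y, with about 1.5 N of friction, and stays where it is left
- catch_fin (a point): centre of the upright fin on the catch: 10 mm thick along the slide (y), 32 mm wide (x), this point 62 mm above the desk; the fin's top is at 73 mm, and it stands on the catch's plate (54 mm by 50 mm in y, top at 44.5 mm), 28 mm of fin above the plate. Push or pinch it. Axes as the box's
- button (a joint): depth of the green button, m: 0 = out, 0.006 = fully in; it needs about 3 N and stays in
- button_top (a point): centre of the top face of the green button, 28 mm across, 8 mm above the box's top when out (38 mm above the desk), 2 mm when in. It lies under the catch; the catch's plate is 4 mm thick and starts 2.5 mm above it
- pot_blue_1_center (a point): centre (half-way up) of a small pot with a blue lid, 41 mm across and 36 mm tall; grasp it by the lid (its top 10 mm). Axes: z up through the lid. May be absent
- pot_blue_2_center (a point): centre (half-way up) of a small pot with a blue lid, 41 mm across and 36 mm tall; grasp it by the lid (its top 10 mm). Axes: z up through the lid. May be absent
- pot_black_1_center (a point): centre (half-way up) of a small pot with a black lid, 41 mm across and 34 mm tall; grasp it by the lid (its top 10 mm). Axes: z up through the lid. May be absent
- pot_black_2_center (a point): centre (half-way up) of a small pot with a black lid, 41 mm across and 34 mm tall; grasp it by the lid (its top 10 mm). Axes: z up through the lid. May be absent
- pot_red_center (a point): centre (half-way up) of a small pot with a red lid, 57 mm across and 55 mm tall; grasp it by the lid (its top 15 mm). Axes: z up through the lid. May be absent
- white_pot: large white-lidded pot, 69 mm across and 50 mm tall, a bystander to leave alone; origin under its centre
- jaw_model: trimmed jaw model, 59x64x24 mm, a bystander to leave alone; origin under its centre
- caliper: digital caliper, 140 mm long (along its y), 47 mm wide and 10 mm thick, a bystander to leave alone; origin under its centre

How it is judged:
By the outcome, as a careful person would: the job done as asked, in the order asked, and still so for the second after the job is handed in, with the robot touching nothing.
Of pot_blue_1, pot_blue_2, pot_black_1, pot_black_2, pot_red only 3 to 4 are there at a start; the rules pass over those that are not, and their reading is None.
At some moment in a run one of pot_blue_1, pot_blue_2, pot_black_1, pot_black_2, pot_red may be knocked a few centimetres aside while the robot is not near it.
Once in a run the grip may slacken for a moment while it holds something.
It also fails if it takes over 210 s, if anything falls off the work surface, if the arm or the gripper's body presses on something with over 40 N, if the wrist force passes 120 N, or if a joint passes its speed limit or range.

### The arm

A 6-joint arm with a two-finger parallel gripper is mounted at the origin on the work surface; the furniture and walls round the work are solid. World frame = base frame: x ahead of the robot, y to its left, z up, the work surface at z = 0. Lengths are in m, angles in rad, forces in N, time in s.
With the tool pointing down it reaches from about 0.4 to 0.825 m from the base axis. Payload 7 kg.
Tool frame: the origin (TCP) lies midway between the tips of the shut fingers; the grasp point (between the pads) lies hold_point_z behind it (hold_point_z is the distance from the TCP to the grasp point, in m); z points along the fingers, y is the line along which they close (so a half turn about z gives the same grasp; the last joint's range is limited). The gripper opens to 88 mm and grips with 3 to 60 N. Pads are 19 mm wide; open, the fingers measure 130 mm over their backs; the gripper's body (78 mm by 193 mm) begins 47 mm behind the grasp point.
Start: joints at [1.619, 0.359, 0.012, 0, -1.224, -0.288], TCP at [0.16, 0.656, 0.227] pointing down, gripper open.
Joint ranges: [-3.07, 3.07], [-1.43, 2.12], [-1.02, 1.25], [-3.03, 1.67], [-3.05, -0], [-3.03, 3.03]. Speed limits (rad/s): [2.39, 2.39, 3.01, 3.14, 3.14, 3.14].

### API

Orientations are given as [roll, pitch, yaw] about the fixed x, y, z axes, in that order (R = Rz(yaw) Ry(pitch) Rx(roll)).
In Python, from station import * gives the robot as it stands.
- The arm moves only by the tool apply_moves, never from a script. Its argument "steps" is a list of rows, each an object with "translation": the shift along the world's x, y, z scaled (see below), a list of three; "rotation": the turn, a rotation vector about the world's x, y, z scaled (see below), a list of three. A call has exactly 10 rows; each row is the pose to reach, as a shift and turn from the pose commanded when the call began; what a row does not reach only later rows make up. The controller multiplies each number of a shift by 250 mm and each number of a turn by 30 degrees. A row lasts 1/12 s, in which the tool goes at most 41.7 mm and 7.16 degrees, less where a joint would pass 70% of its speed; a pose out of reach is approached as far as the arm can. A call with a number of a shift or a turn outside -1 to 1 is refused whole. A call with a gripper value outside its range is refused whole. "jaw" is the closure, from -1 (fully open) to 1 (shut), so that 0 is half open, set as the call begins (left out, the last holds). The fingers move at their own pace and stop on an object; "newtons" is the grip in N (left out, the last holds). Time passes only in rows, so rows that repeat a pose let the fingers close, or fill a call up. It gives the time, the measured TCP pose, the force, the opening and the grip force at its end, in the units of the state.
- get_state(): the state, without advancing time (a new reading comes with each control period).
- grab_frame(name): name is "side" or "top"; returns the picture (384x512x3 uint8, blue, green, red); there is no depth.
- camera_model(name): a dict with "fx", "fy", "cx", "cy" (pixels), "xyz" and "rotation" of the camera in the world. Camera axes: x right, y down, z forward; pixel columns grow to the right and rows downward; lengths in m; the calibration is good to about 2 mm. A picture is of the moment at which its call begins. camera_model takes no time and is no camera call.
- job_done(): hands the job in; it is judged then, once.
The state is a dict: "t": time; "q": joint angles; "qd": joint speeds; "joint_efforts": joint torques, N m; "eef_pos": TCP position; "ee_rot": TCP orientation; "force": force on the tool from outside, world axes, zero at the start; "moment": the same for the moment, N m; "width": finger opening in m; "gripper_force": force on a finger pad.
Only numpy, scipy, OpenCV 4.12 (cv2) and the standard library are available. Lean on these libraries where they do the work, as an engineer would, in place of code of your own. Each camera call takes 0.05 s, during which the arm holds its last target. There are 200 camera calls.

## Working session

There is one attempt and no reset: what is moved stays moved. The work goes in short steps, Python scripts to look and compute and a tool call to move; the robot and the scene stay as the last step left them, time stands still between calls to the robot, and variables do not carry over. Pictures are saved under pics/ and viewed, at most 14 in all, crops included, and the job is handed in when it is done.

Besides the shell and the picture viewer there is one more tool, called after "Emit:" as name(argument=value, ...) on one line, values as JSON. apply_moves: Moves the arm, as the interface text tells. Shifts and turns lie within -1 to 1; 1 stands for 250 mm of shift or 30 degrees of turn. Its arguments: {"type":"object","properties":{"steps":{"type":"array"},"jaw":{"type":"number"},"newtons":{"type":"number"}},"required":["steps"]}

```bash
ls && mkdir -p pics
python3 - <<'E'
from station import *
import cv2
s=get_state();print({k:(v if not hasattr(v,'tolist') else v.tolist()) for k,v in s.items()})
for n in("side","top"):
    cv2.imwrite(f"pics/{n}0.png",grab_frame(n));print(n,camera_model(n))
E
```

```text
pics
{'t': 0.0, 'q': [1.6191109029053157, 0.35941578383863715, 0.011060871966291868, -0.0003475415977299379, -1.2240750000092049, -0.28806906999050264], 'qd': [6.96558679063311e-05, 5.056666154067332e-05, 1.9406528705863727e-05, 3.714640908410226e-05, 0.0010622808234485568, -0.001716974434245003], 'joint_efforts': [0.00041547012187947985, -58.271788358688354, 29.305683374404907, 6.997369676828384, 0.0069515444920398295, -0.00014562694559572265], 'eef_pos': [0.1602192399595783, 0.6552155141650089, 0.22560533075567962], 'ee_rot': [3.139933556574044, -0.00015090292657204962, -0.2398727358979531], 'force': [-0.15292194843145213, -0.7630567566086721, 0.11462510435344322], 'moment': [0.018081994315197945, 0.014819029061566836, 0.01896675778540959], 'gripper_force': 0.0, 'width': 0.08760195495406504}
side {'fx': 487.2404646569319, 'fy': 487.2404646569319, 'cx': 254.18744916505312, 'cy': 192.44855595647508, 'xyz': array([0.49386478, 0.66789573, 0.98323346]), 'rotation': array([-2.55323479e+00, -4.17178340e-04,  3.04491156e+00])}
top {'fx': 424.2986600042206, 'fy': 424.2986600042206, 'cx': 252.8327319377522, 'cy': 187.1391699875104, 'xyz': array([0.33989015, 0.07527707, 1.06624677]), 'rotation': array([-3.04952756e+00, -5.85710066e-04, -1.57416469e+00])}
```

View pics/top0.png

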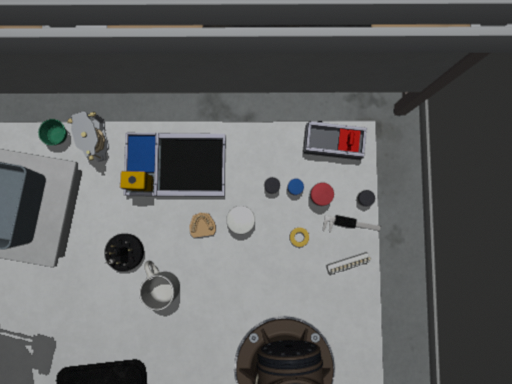

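View pics/side0.png

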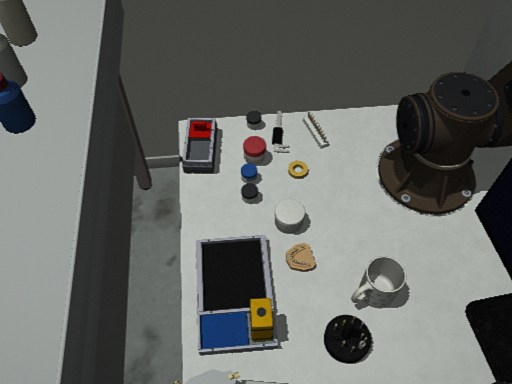

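```bash
python3 -c "
import station
print([ (k,getattr(station,k)) for k in dir(station) if 'hold' in k.lower()], [k for k in dir(station) if k[0]!='_'])"
```

```text
[('hold_point_z', 0.0188)] ['Unreachable', 'camera_model', 'get_state', 'grab_frame', 'hold_point_z', 'job_done']
```

```bash
cat > h.py <<'E'
from station import *
import cv2, numpy as np
from scipy.spatial.transform import Rotation as R
def cam(n):
    c=camera_model(n); return c, R.from_euler('xyz',c['rotation']).as_matrix()
def ray(n,uv,z):
    c,M=cam(n); d=M@[(uv[0]-c['cx'])/c['fx'],(uv[1]-c['cy'])/c['fy'],1]; o=np.array(c['xyz'])
    return o+d*(z-o[2])/d[2]
def proj(n,p):
    c,M=cam(n); q=M.T@(np.array(p)-c['xyz']); return np.array([c['fx']*q[0]/q[2]+c['cx'],c['fy']*q[1]/q[2]+c['cy']])
RNG={'red':[((0,120,60),(8,255,255)),((172,120,60),(180,255,255))],'blue':[((100,120,40),(125,255,255))],
 'black':[((0,0,0),(180,255,60))],'yellow':[((18,150,80),(32,255,255))],'green':[((45,100,40),(85,255,255))]}
def blobs(img,col,amin=40,amax=3000,erode=0):
    h=cv2.cvtColor(img,cv2.COLOR_BGR2HSV); m=sum(cv2.inRange(h,*r) for r in RNG[col])
    n,l,st,ce=cv2.connectedComponentsWithStats(m)
    out=[]
    for i in range(1,n):
        if amin<=st[i,4]<=amax:
            c=cv2.findContours((l==i).astype('uint8'),cv2.RETR_EXTERNAL,cv2.CHAIN_APPROX_NONE)[0][0]
            out.append((ce[i].round(1).tolist(),int(st[i,4]),cv2.minAreaRect(c),st[i,:4].tolist()))
    return out
E
python3 - <<'E'
from h import *
for n in("top","side"):
    im=cv2.imread(f"pics/{n}0.png")
    for c in RNG:
        for b in blobs(im,c):
            print(n,c,b[0],b[1],[np.round(x,1).tolist() for x in b[2]],b[3],ray(n,b[0],.036)[:2].round(3))
    print()
E
```

```text
top red [348.9, 139.9] 436 [[348.8, 139.9], [20.7, 21.6], 6.3] [338, 129, 23, 23] [ 0.551 -0.163]
top red [321.8, 193.9] 399 [[321.8, 194.3], [21.2, 21.9], 45.0] [311, 183, 23, 23] [ 0.418 -0.094]
top blue [140.9, 153.1] 965 [[140.9, 153.5], [27.1, 36.5], 2.2] [127, 135, 28, 38] [0.52  0.349]
top blue [295.2, 186.4] 193 [[295.0, 186.5], [14.8, 14.8], 45.0] [288, 179, 16, 16] [ 0.436 -0.029]
top black [98.7, 118.4] 41 [[98.4, 118.4], [10.0, 4.2], 33.7] [94, 115, 10, 8] [0.607 0.455]
top black [48.0, 128.3] 225 [[48.9, 129.2], [16.2, 23.9], 38.7] [40, 120, 22, 23] [0.583 0.58 ]
top black [325.2, 127.6] 78 [[325.5, 127.7], [27.4, 2.9], 6.3] [312, 125, 28, 6] [ 0.582 -0.105]
top black [332.2, 154.8] 208 [[331.9, 154.8], [58.3, 3.6], 6.2] [303, 151, 59, 9] [ 0.514 -0.121]
top black [10.7, 167.3] 93 [[11.0, 167.3], [22.9, 4.0], 10.3] [0, 164, 23, 8] [0.486 0.667]
top black [68.8, 214.5] 567 [[68.7, 215.7], [6.7, 100.2], 12.1] [55, 166, 27, 99] [0.37  0.521]
top black [28.1, 208.4] 1493 [[27.9, 209.6], [21.2, 79.3], 12.4] [9, 169, 36, 78] [0.385 0.62 ]
top black [145.6, 184.1] 210 [[139.5, 
[... 2742 characters left out ...]
side black [493.9, 332.9] 2878 [[488.0, 338.0], [90.0, 46.0], 90.0] [465, 293, 47, 91] [-0.003  0.414]
side black [260.9, 311.5] 54 [[260.5, 311.5], [7.0, 7.0], 90.0] [257, 308, 8, 8] [0.447 0.326]
side black [346.8, 338.8] 1721 [[346.8, 338.8], [48.8, 45.3], 45.0] [324, 315, 48, 49] [0.286 0.397]
side black [263.7, 334.1] 196 [[262.7, 331.7], [18.7, 23.1], 82.9] [251, 321, 23, 21] [0.446 0.372]
side black [237.8, 350.0] 194 [[238.5, 350.0], [2.8, 77.3], 85.0] [200, 346, 78, 9] [0.499 0.398]
side yellow [297.3, 168.5] 165 [[297.5, 168.5], [15.0, 17.0], 90.0] [289, 161, 18, 16] [ 0.322 -0.02 ]
side yellow [260.8, 312.7] 549 [[260.9, 312.4], [28.7, 21.6], 86.2] [250, 298, 23, 30] [0.447 0.329]
```

Run:
```python
from h import *
a=cv2.imread("pics/top0.png");b=cv2.imread("pics/side0.png")
A=cv2.resize(a[110:210,110:240],None,fx=4,fy=4,interpolation=cv2.INTER_CUBIC)
B=cv2.resize(a[110:220,255:385],None,fx=4,fy=4,interpolation=cv2.INTER_CUBIC)[:400]
cv2.imwrite("pics/c1.png",np.vstack([A,B])[:, :][:800].copy()[::1]) if 0 else None
cv2.imwrite("pics/c1.png",A);cv2.imwrite("pics/c2.png",cv2.resize(a[110:220,255:385],None,fx=5,fy=5,interpolation=cv2.INTER_CUBIC))
```

```text
(no output)
```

View pics/c1.png

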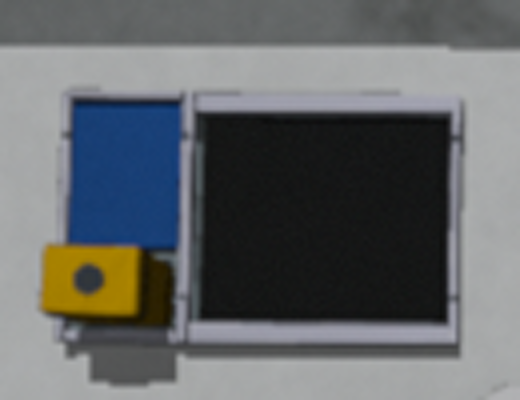

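View pics/c2.png

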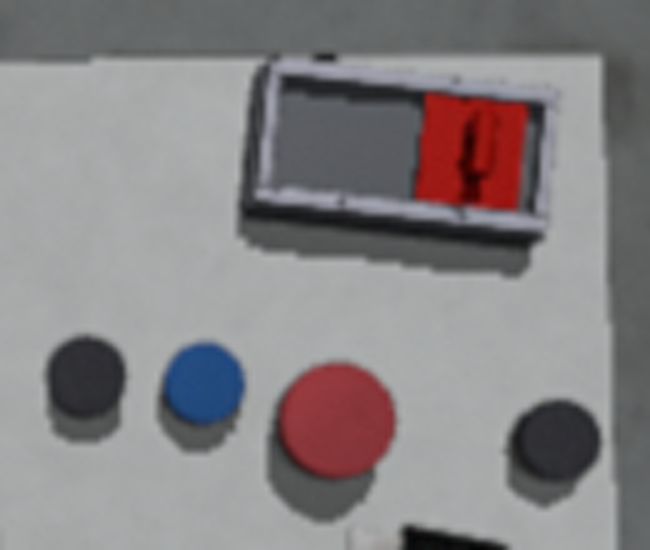

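Run:
```python
from h import *
def T(s,off,p): return (p[0]/s+off[0],p[1]/s+off[1])
P={'black1':((87,376),(250,191),.034),'blue':((204,382),(248.8,170.5),.036),'red':((337,420),(254,146),.055),'black2':((557,440),(253.5,117.3),.034)}
for k,(t,s,z) in P.items():
    print(k,ray('top',T(5,(255,110),t),z)[:2].round(4),ray('side',s,z)[:2].round(4))
print('tray/bay outer & floor')
for p,z in [((68,93),.026),((462,98),.024),((460,343),.024),((57,342),.026),((203,113),.012),((450,113),.012),((448,322),.012),((71,101),.022),((181,101),.022),((67,243),.022),((178,249),.022)]:
    print(p,ray('top',T(4,(110,110),p),z)[:2].round(4))
print('box rails outer z47, plate z44.5, fin top 73')
for p,z in [((275,60),.047),((555,90),.047),((547,232),.047),((250,200),.047),((425,93),.0445),((526,102),.0445),((520,208),.0445),((415,200),.0445),((484,135),.073)]:
    print(p,ray('top',T(5,(255,110),p),z)[:2].round(4))
print('ballast top')
for p in [(48,245),(140,243),(138,318),(42,314),(89,279)]:
    print(p,ray('top',T(4,(110,110),p),.102)[:2].round(4))
# shelf height
for z in (.2,.4,.6,.8): print(z,ray('top',(250,38),z)[0].round(3),ray('side',(118,60),z)[0].round(3),ray('top',(250,92),z)[0].round(3))
b=cv2.imread("pics/side0.png")
A=cv2.resize(b[230:360,185:285],None,fx=4.5,fy=4.5,interpolation=cv2.INTER_CUBIC)
B=cv2.resize(b[105:185,175:235],None,fx=5,fy=5,interpolation=cv2.INTER_CUBIC)
o=np.zeros((585,760,3),'uint8');o[:A.shape[0],:A.shape[1]]=A;o[:B.shape[0],455:455+B.shape[1]]=B
cv2.imwrite("pics/c3.png",o)
```

```text
black1 [0.4398 0.0265] [0.4417 0.0326]
blue [ 0.4365 -0.0304] [ 0.4393 -0.0256]
red [ 0.4162 -0.0918] [ 0.421  -0.0844]
black2 [ 0.4077 -0.2024] [ 0.4114 -0.1973]
tray/bay outer & floor
(68, 93) [0.5718 0.3873]
(462, 98) [0.5683 0.1421]
(460, 343) [0.4151 0.1429]
(57, 342) [0.4163 0.3904]
(203, 113) [0.5618 0.3061]
(450, 113) [0.5613 0.1504]
(448, 322) [0.4291 0.1512]
(71, 101) [0.5676 0.3865]
(181, 101) [0.5674 0.3178]
(67, 243) [0.4782 0.3869]
(178, 249) [0.4742 0.318 ]
box rails outer z47, plate z44.5, fin top 73
(275, 60) [ 0.5936 -0.0661]
(555, 90) [ 0.5782 -0.2027]
(547, 232) [ 0.5081 -0.1969]
(250, 200) [ 0.5243 -0.0528]
(425, 93) [ 0.5775 -0.1397]
(526, 102) [ 0.5729 -0.189 ]
(520, 208) [ 0.5204 -0.1847]
(415, 200) [ 0.5245 -0.1336]
(484, 135) [ 0.5505 -0.1613]
ballast top
(48, 245) [0.4664 0.3739]
(140, 243) [0.4674 0.3212]
(138, 318) [0.4243 0.3215]
(42, 314) [0.4268 0.3763]
(89, 279) [0.4468 0.3499]
0.2 0.737 0.727 0.62
0.4 0.646 0.667 0.555
0.6 0.554 0.608 0.491
0.8 0.462 0.548 0.426
```

View pics/c3.png

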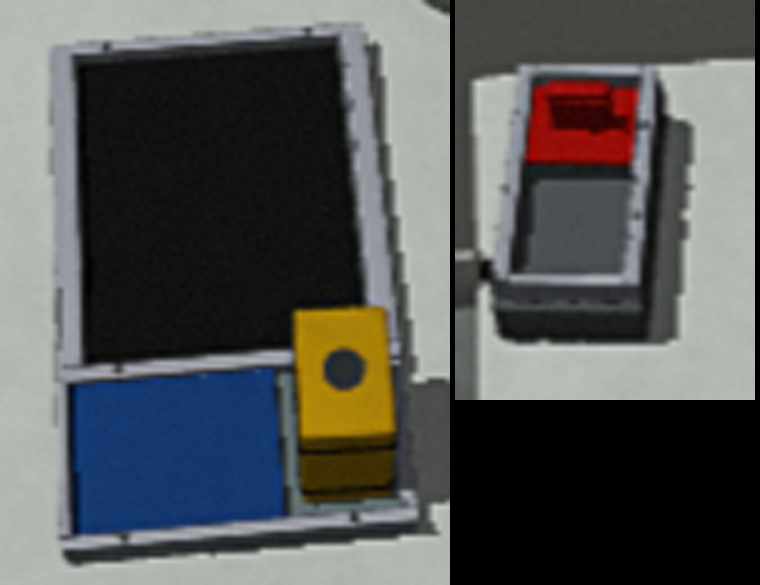

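Emit:
apply_moves(steps=[{"translation": [0.03, -0.04, 0], "rotation": [0, 0, -0.1]}, {"translation": [0.06, -0.08, 0], "rotation": [0, 0, -0.2]}, {"translation": [0.09, -0.12, 0], "rotation": [0, 0, -0.3]}, {"translation": [0.12, -0.16, 0], "rotation": [0, 0, -0.4]}, {"translation": [0.15, -0.2, 0], "rotation": [0, 0, -0.5]}, {"translation": [0.18, -0.24, 0], "rotation": [0, 0, -0.6]}, {"translation": [0.21, -0.28, 0], "rotation": [0, 0, -0.7]}, {"translation": [0.24, -0.32, 0], "rotation": [0, 0, -0.8]}, {"translation": [0.27, -0.36, 0], "rotation": [0, 0, -0.9]}, {"translation": [0.3, -0.4, 0], "rotation": [0, 0, -1]}], jaw=1, newtons=15)

```text
t: 0.93
eef_pos: [0.2356, 0.5549, 0.2262]
ee_rot: [3.141, -0.0, -0.766]
force: [0.6, 0.0, 0.4]
width: 0.0263
gripper_force: 0.0
```

Emit:
apply_moves(steps=[{"translation": [0.03, -0.04, 0], "rotation": [0, 0, -0.1]}, {"translation": [0.06, -0.08, 0], "rotation": [0, 0, -0.2]}, {"translation": [0.09, -0.12, 0], "rotation": [0, 0, -0.3]}, {"translation": [0.12, -0.16, 0], "rotation": [0, 0, -0.4]}, {"translation": [0.15, -0.2, 0], "rotation": [0, 0, -0.5]}, {"translation": [0.18, -0.24, 0], "rotation": [0, 0, -0.6]}, {"translation": [0.21, -0.28, 0], "rotation": [0, 0, -0.7]}, {"translation": [0.24, -0.32, 0], "rotation": [0, 0, -0.8]}, {"translation": [0.27, -0.36, 0], "rotation": [0, 0, -0.9]}, {"translation": [0.3, -0.4, 0], "rotation": [0, 0, -1]}])

```text
t: 1.77
eef_pos: [0.3105, 0.4549, 0.2262]
ee_rot: [3.141, -0.0, -1.29]
force: [-1.0, -0.1, 0.4]
width: 0.0006
gripper_force: 0.0
```

Emit:
apply_moves(steps=[{"translation": [0.05, -0.06, 0], "rotation": [0, 0, -0.1]}, {"translation": [0.1, -0.13, -0.04], "rotation": [0, 0, -0.2]}, {"translation": [0.15, -0.2, -0.08], "rotation": [0, 0, -0.3]}, {"translation": [0.2, -0.28, -0.13], "rotation": [0, 0, -0.4]}, {"translation": [0.25, -0.36, -0.18], "rotation": [0, 0, -0.5]}, {"translation": [0.3, -0.42, -0.24], "rotation": [0, 0, -0.54]}, {"translation": [0.3, -0.42, -0.3], "rotation": [0, 0, -0.542]}, {"translation": [0.3, -0.42, -0.3], "rotation": [0, 0, -0.542]}, {"translation": [0.3, -0.42, -0.3], "rotation": [0, 0, -0.542]}, {"translation": [0.3, -0.42, -0.3], "rotation": [0, 0, -0.542]}])

```text
t: 2.6
eef_pos: [0.3855, 0.3513, 0.1523]
ee_rot: [-3.141, 0.0, -1.57]
force: [-0.7, 0.8, 0.2]
width: 0.0003
gripper_force: 0.0
```

Emit:
apply_moves(steps=[{"translation": [0, 0, -0.06], "rotation": [0, 0, 0]}, {"translation": [0, 0, -0.12], "rotation": [0, 0, 0]}, {"translation": [0, 0, -0.18], "rotation": [0, 0, 0]}, {"translation": [0, 0, -0.24], "rotation": [0, 0, 0]}, {"translation": [0, 0, -0.3], "rotation": [0, 0, 0]}, {"translation": [0, 0, -0.3], "rotation": [0, 0, 0]}, {"translation": [0.02, 0, -0.3], "rotation": [0, 0, 0]}, {"translation": [0.04, 0, -0.3], "rotation": [0, 0, 0]}, {"translation": [0.06, 0, -0.3], "rotation": [0, 0, 0]}, {"translation": [0.08, 0, -0.3], "rotation": [0, 0, 0]}])

```text
t: 3.43
eef_pos: [0.4063, 0.3514, 0.0777]
ee_rot: [-3.14, 0.002, -1.571]
force: [-0.7, -0.2, -0.4]
width: 0.0005
gripper_force: 0.0
```

Emit:
apply_moves(steps=[{"translation": [0.015, 0, 0], "rotation": [0, 0, 0]}, {"translation": [0.03, 0, 0], "rotation": [0, 0, 0]}, {"translation": [0.045, 0, 0], "rotation": [0, 0, 0]}, {"translation": [0.06, 0, 0], "rotation": [0, 0, 0]}, {"translation": [0.08, 0, 0], "rotation": [0, 0, 0]}, {"translation": [0.1, 0, 0], "rotation": [0, 0, 0]}, {"translation": [0.12, 0, 0], "rotation": [0, 0, 0]}, {"translation": [0.14, 0, 0], "rotation": [0, 0, 0]}, {"translation": [0.16, 0, 0], "rotation": [0, 0, 0]}, {"translation": [0.16, 0, 0], "rotation": [0, 0, 0]}])

```text
t: 4.27
eef_pos: [0.4463, 0.3507, 0.0764]
ee_rot: [-3.141, -0.0, -1.571]
force: [0.5, 0.1, -0.4]
width: 0.0006
gripper_force: 0.0
```

Run:
```python
from h import *
im=grab_frame('side');cv2.imwrite('pics/s1.png',im)
for c in ('yellow','blue'):
    for b in blobs(im,c): print(c,b[0],b[1],b[3])
cv2.imwrite("pics/s1c.png",cv2.resize(im[210:384,140:330],None,fx=3,fy=3,interpolation=cv2.INTER_CUBIC))
```

```text
yellow [300.9, 165.8] 81 [293, 161, 14, 14]
yellow [245.5, 331.2] 279 [229, 320, 29, 20]
yellow [225.9, 328.2] 181 [218, 322, 17, 14]
yellow [260.9, 332.4] 77 [251, 322, 15, 19]
blue [13.6, 109.0] 1178 [0, 79, 33, 54]
blue [215.6, 336.5] 696 [201, 315, 47, 34]
```

View pics/s1c.png

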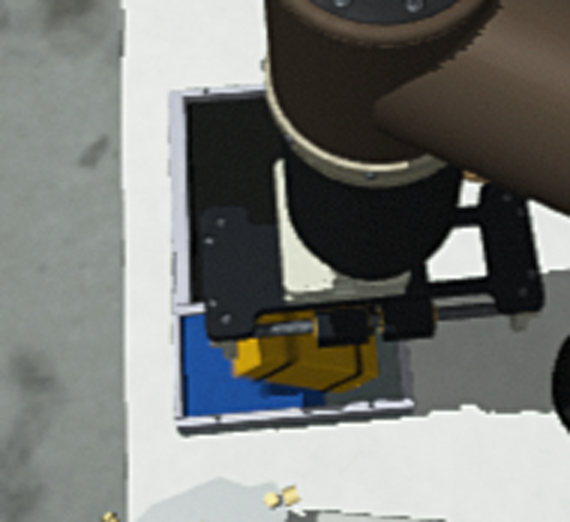

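Emit:
apply_moves(steps=[{"translation": [0.015, 0, 0], "rotation": [0, 0, 0]}, {"translation": [0.03, 0, 0], "rotation": [0, 0, 0]}, {"translation": [0.045, 0, 0], "rotation": [0, 0, 0]}, {"translation": [0.06, 0, 0], "rotation": [0, 0, 0]}, {"translation": [0.075, 0, 0], "rotation": [0, 0, 0]}, {"translation": [0.075, 0, 0], "rotation": [0, 0, 0]}, {"translation": [0.075, 0, 0], "rotation": [0, 0, 0]}, {"translation": [0.075, 0, 0.1], "rotation": [0, 0, 0]}, {"translation": [0.075, 0, 0.2], "rotation": [0, 0, 0]}, {"translation": [0.075, 0, 0.3], "rotation": [0, 0, 0]}])

```text
t: 5.15
eef_pos: [0.4637, 0.3503, 0.1521]
ee_rot: [3.141, -0.001, -1.571]
force: [1.2, 0.4, 0.9]
width: 0.0005
gripper_force: 0.0
```

Run:
```python
from h import *
for n in('top','side'):
  im=grab_frame(n);cv2.imwrite(f'pics/{n}2.png',im)
  for c in ('yellow','blue'):
    for b in blobs(im,c): print(n,c,b[0],b[1],b[3])
```

```text
top yellow [141.3, 156.2] 417 [131, 143, 19, 28]
top yellow [141.5, 176.0] 70 [135, 174, 14, 5]
top yellow [299.1, 236.7] 135 [291, 228, 17, 18]
top blue [145.1, 141.9] 205 [131, 135, 24, 31]
top blue [295.2, 186.4] 193 [288, 179, 16, 16]
side yellow [217.0, 325.3] 263 [212, 309, 10, 34]
side yellow [235.3, 324.6] 812 [222, 308, 28, 34]
side yellow [255.0, 323.2] 222 [250, 308, 10, 32]
side blue [14.1, 109.1] 1218 [0, 79, 35, 54]
side blue [212.8, 335.0] 542 [201, 315, 47, 34]
```

Emit:
apply_moves(steps=[{"translation": [0, -0.1, 0], "rotation": [0, 0, 0]}, {"translation": [0, -0.22, 0], "rotation": [0, 0, 0]}, {"translation": [-0.02, -0.34, 0], "rotation": [0, 0, 0]}, {"translation": [-0.04, -0.46, 0], "rotation": [0, 0, 0]}, {"translation": [-0.06, -0.58, 0], "rotation": [0, 0, 0]}, {"translation": [-0.08, -0.7, 0], "rotation": [0, 0, 0]}, {"translation": [-0.09, -0.8, 0], "rotation": [0, 0, 0]}, {"translation": [-0.09, -0.88, 0], "rotation": [0, 0, 0]}, {"translation": [-0.09, -0.95, 0], "rotation": [0, 0, 0]}, {"translation": [-0.09, -1, 0], "rotation": [0, 0, 0]}], jaw=-1)

```text
t: 6.08
eef_pos: [0.441, 0.0992, 0.1514]
ee_rot: [3.141, 0.0, -1.571]
force: [-0.2, -1.6, 0.0]
width: 0.0616
gripper_force: 0.0
```

```bash
cat >> h.py <<'E'
LID=[('black1','black',.034),('blue','blue',.036),('red','red',.055),('black2','black',.034)]
def show(n='top'):
    im=grab_frame(n)
    for c,z,lo,hi in(('black',.034,120,330),('blue',.036,100,300),('red',.055,200,520)):
        for b in blobs(im,c,lo,hi):
            w,h=b[3][2:]
            if max(w,h)<30 and abs(w-h)<=6: print(n,c,b[0],b[1],b[3],ray(n,b[0],z)[:2].round(4))
    return im
E
python3 - <<'E'
from h import *
show('top');show('side')
for u in(212,260): print(ray('side',(u,325),.042).round(4))
for v in(143,179): print(ray('top',(141,v),.042).round(4))
E
```

```text
top black [229.8, 137.3] 122 [224, 132, 13, 12] [0.559  0.1308]
top blue [143.7, 141.0] 213 [128, 135, 27, 27] [0.55   0.3427]
top blue [295.3, 186.5] 191 [288, 179, 16, 16] [ 0.4362 -0.0292]
top red [348.9, 139.9] 445 [338, 129, 23, 23] [ 0.5472 -0.1584]
top red [321.8, 193.9] 397 [311, 183, 23, 22] [ 0.4165 -0.0904]
side black [249.7, 190.8] 150 [242, 184, 16, 15] [0.4424 0.0319]
side red [199.8, 129.2] 355 [189, 121, 23, 17] [ 0.551  -0.1513]
[0.5456 0.3466 0.042 ]
[0.4517 0.3557 0.042 ]
[0.5438 0.3477 0.042 ]
[0.4552 0.3458 0.042 ]
```

Emit:
apply_moves(steps=[{"translation": [0, -0.07, 0], "rotation": [0, 0, 0]}, {"translation": [0, -0.14, 0], "rotation": [0, 0, 0]}, {"translation": [0, -0.21, -0.05], "rotation": [0, 0, 0]}, {"translation": [0, -0.283, -0.12], "rotation": [0, 0, 0]}, {"translation": [0, -0.283, -0.22], "rotation": [0, 0, 0]}, {"translation": [0, -0.283, -0.32], "rotation": [0, 0, 0]}, {"translation": [0, -0.283, -0.42], "rotation": [0, 0, 0]}, {"translation": [0, -0.283, -0.5], "rotation": [0, 0, 0]}, {"translation": [0, -0.283, -0.56], "rotation": [0, 0, 0]}, {"translation": [0, -0.283, -0.56], "rotation": [0, 0, 0]}])

```text
t: 7.02
eef_pos: [0.4399, 0.0296, 0.0088]
ee_rot: [3.137, -0.002, -1.571]
force: [-0.6, 0.8, -0.3]
width: 0.0878
gripper_force: 0.0
```

Emit:
apply_moves(steps=[{"translation": [0, 0, 0], "rotation": [0, 0, 0]}, {"translation": [0, 0, 0], "rotation": [0, 0, 0]}, {"translation": [0, 0, 0], "rotation": [0, 0, 0]}, {"translation": [0, 0, 0], "rotation": [0, 0, 0]}, {"translation": [0, 0, 0], "rotation": [0, 0, 0]}, {"translation": [0, 0, 0], "rotation": [0, 0, 0]}, {"translation": [0, 0, 0], "rotation": [0, 0, 0]}, {"translation": [0, 0, 0], "rotation": [0, 0, 0]}, {"translation": [0, 0, 0], "rotation": [0, 0, 0]}, {"translation": [0, 0, 0], "rotation": [0, 0, 0]}], jaw=1, newtons=20)

```text
t: 7.85
eef_pos: [0.4417, 0.0299, 0.0118]
ee_rot: [-3.141, 0.0, -1.571]
force: [-1.1, -0.3, 4.2]
width: 0.0402
gripper_force: 20.0
```

Emit:
apply_moves(steps=[{"translation": [0, 0, 0.05], "rotation": [0, 0, 0]}, {"translation": [0, 0, 0.12], "rotation": [0, 0, 0]}, {"translation": [0, 0, 0.2], "rotation": [0, 0, 0]}, {"translation": [0.01, 0.08, 0.25], "rotation": [0, 0, 0]}, {"translation": [0.03, 0.18, 0.25], "rotation": [0, 0, 0]}, {"translation": [0.05, 0.29, 0.25], "rotation": [0, 0, 0]}, {"translation": [0.07, 0.4, 0.25], "rotation": [0, 0, 0]}, {"translation": [0.09, 0.5, 0.25], "rotation": [0, 0, 0]}, {"translation": [0.105, 0.6, 0.25], "rotation": [0, 0, 0]}, {"translation": [0.105, 0.7, 0.25], "rotation": [0, 0, 0]}])

```text
t: 8.68
eef_pos: [0.4681, 0.2062, 0.0738]
ee_rot: [3.142, -0.0, -1.571]
force: [0.7, 0.1, -0.7]
width: 0.0403
gripper_force: 20.0
```

Emit:
apply_moves(steps=[{"translation": [0, 0.1, 0], "rotation": [0, 0, 0]}, {"translation": [0, 0.2, 0], "rotation": [0, 0, 0]}, {"translation": [0, 0.28, 0], "rotation": [0, 0, 0]}, {"translation": [0, 0.32, -0.02], "rotation": [0, 0, 0]}, {"translation": [0, 0.32, -0.06], "rotation": [0, 0, 0]}, {"translation": [0, 0.32, -0.1], "rotation": [0, 0, 0]}, {"translation": [0, 0.32, -0.14], "rotation": [0, 0, 0]}, {"translation": [0, 0.32, -0.14], "rotation": [0, 0, 0]}, {"translation": [0, 0.32, -0.14], "rotation": [0, 0, 0]}, {"translation": [0, 0.32, -0.14], "rotation": [0, 0, 0]}])

```text
t: 9.52
eef_pos: [0.468, 0.2842, 0.039]
ee_rot: [3.141, -0.0, -1.571]
force: [0.4, 0.2, -0.4]
width: 0.0403
gripper_force: 20.0
```

Emit:
apply_moves(steps=[{"translation": [0, 0, -0.02], "rotation": [0, 0, 0]}, {"translation": [0, 0, -0.04], "rotation": [0, 0, 0]}, {"translation": [0, 0, -0.058], "rotation": [0, 0, 0]}, {"translation": [0, 0, -0.058], "rotation": [0, 0, 0]}, {"translation": [0, 0, -0.058], "rotation": [0, 0, 0]}, {"translation": [0, 0, -0.058], "rotation": [0, 0, 0]}, {"translation": [0, 0, -0.058], "rotation": [0, 0, 0]}, {"translation": [0, 0, -0.058], "rotation": [0, 0, 0]}, {"translation": [0, 0, -0.058], "rotation": [0, 0, 0]}, {"translation": [0, 0, -0.058], "rotation": [0, 0, 0]}])

```text
t: 10.35
eef_pos: [0.4678, 0.2849, 0.0246]
ee_rot: [-3.142, 0.0, -1.571]
force: [0.1, -1.3, -0.6]
width: 0.0402
gripper_force: 20.0
```

Emit:
apply_moves(steps=[{"translation": [0, 0, 0], "rotation": [0, 0, 0]}, {"translation": [0, 0, 0], "rotation": [0, 0, 0]}, {"translation": [0, 0, 0], "rotation": [0, 0, 0]}, {"translation": [0, 0, 0], "rotation": [0, 0, 0]}, {"translation": [0, 0, 0.04], "rotation": [0, 0, 0]}, {"translation": [0, 0, 0.1], "rotation": [0, 0, 0]}, {"translation": [0, 0, 0.2], "rotation": [0, 0, 0]}, {"translation": [0, 0, 0.3], "rotation": [0, 0, 0]}, {"translation": [0, 0, 0.3], "rotation": [0, 0, 0]}, {"translation": [0, 0, 0.3], "rotation": [0, 0, 0]}], jaw=-0.27)

```text
t: 11.18
eef_pos: [0.4686, 0.2859, 0.1019]
ee_rot: [-3.139, 0.003, -1.571]
force: [-0.1, 0.3, -1.1]
width: 0.0559
gripper_force: 0.0
```

Run:
```python
from h import *
show('top');im=show('side');cv2.imwrite('pics/s3.png',im)
```

```text
top black [365.7, 198.3] 145 [358, 191, 16, 15] [ 0.407  -0.2007]
top blue [295.2, 186.5] 192 [288, 179, 16, 16] [ 0.4362 -0.029 ]
top red [348.9, 139.8] 441 [338, 128, 23, 24] [ 0.5475 -0.1584]
top red [321.8, 193.9] 397 [311, 183, 23, 22] [ 0.4165 -0.0904]
side red [197.1, 129.0] 266 [189, 121, 18, 17] [ 0.5577 -0.1526]
```

Emit:
apply_moves(steps=[{"translation": [0, -0.08, 0], "rotation": [0, 0, 0]}, {"translation": [0, -0.18, 0], "rotation": [0, 0, 0]}, {"translation": [-0.02, -0.3, 0], "rotation": [0, 0, 0]}, {"translation": [-0.04, -0.42, 0], "rotation": [0, 0, 0]}, {"translation": [-0.06, -0.54, 0], "rotation": [0, 0, 0]}, {"translation": [-0.08, -0.66, 0], "rotation": [0, 0, 0]}, {"translation": [-0.1, -0.78, 0], "rotation": [0, 0, 0]}, {"translation": [-0.12, -0.9, 0], "rotation": [0, 0, 0]}, {"translation": [-0.12, -0.96, 0], "rotation": [0, 0, 0]}, {"translation": [-0.12, -1, 0], "rotation": [0, 0, 0]}], jaw=-1)

```text
t: 12.12
eef_pos: [0.4364, 0.0326, 0.0989]
ee_rot: [3.14, -0.001, -1.572]
force: [0.1, 1.3, 0.1]
width: 0.0874
gripper_force: 0.0
```

Emit:
apply_moves(steps=[{"translation": [0, -0.07, 0], "rotation": [0, 0, 0]}, {"translation": [0, -0.14, 0], "rotation": [0, 0, 0]}, {"translation": [0, -0.2, 0], "rotation": [0, 0, 0]}, {"translation": [0, -0.255, -0.04], "rotation": [0, 0, 0]}, {"translation": [0, -0.255, -0.12], "rotation": [0, 0, 0]}, {"translation": [0, -0.255, -0.2], "rotation": [0, 0, 0]}, {"translation": [0, -0.255, -0.28], "rotation": [0, 0, 0]}, {"translation": [0, -0.255, -0.354], "rotation": [0, 0, 0]}, {"translation": [0, -0.255, -0.354], "rotation": [0, 0, 0]}, {"translation": [0, -0.255, -0.354], "rotation": [0, 0, 0]}])

```text
t: 12.95
eef_pos: [0.437, -0.0292, 0.0102]
ee_rot: [3.138, -0.001, -1.571]
force: [0.6, 0.4, 0.9]
width: 0.0877
gripper_force: 0.0
```

Emit:
apply_moves(steps=[{"translation": [0, 0, 0], "rotation": [0, 0, 0]}, {"translation": [0, 0, 0], "rotation": [0, 0, 0]}, {"translation": [0, 0, 0], "rotation": [0, 0, 0]}, {"translation": [0, 0, 0], "rotation": [0, 0, 0]}, {"translation": [0, 0, 0], "rotation": [0, 0, 0]}, {"translation": [0, 0, 0], "rotation": [0, 0, 0]}, {"translation": [0, 0, 0], "rotation": [0, 0, 0]}, {"translation": [0, 0, 0], "rotation": [0, 0, 0]}, {"translation": [0, 0, 0], "rotation": [0, 0, 0]}, {"translation": [0, 0, 0], "rotation": [0, 0, 0]}], jaw=1)

```text
t: 13.78
eef_pos: [0.4379, -0.0288, 0.0112]
ee_rot: [-3.142, 0.0, -1.571]
force: [-1.2, 0.5, 3.8]
width: 0.0406
gripper_force: 20.0
```

Emit:
apply_moves(steps=[{"translation": [0, 0, 0.05], "rotation": [0, 0, 0]}, {"translation": [0, 0, 0.12], "rotation": [0, 0, 0]}, {"translation": [0, 0, 0.2], "rotation": [0, 0, 0]}, {"translation": [0.02, 0.08, 0.26], "rotation": [0, 0, 0]}, {"translation": [0.06, 0.18, 0.26], "rotation": [0, 0, 0]}, {"translation": [0.1, 0.29, 0.26], "rotation": [0, 0, 0]}, {"translation": [0.15, 0.4, 0.26], "rotation": [0, 0, 0]}, {"translation": [0.2, 0.5, 0.26], "rotation": [0, 0, 0]}, {"translation": [0.25, 0.6, 0.26], "rotation": [0, 0, 0]}, {"translation": [0.3, 0.7, 0.26], "rotation": [0, 0, 0]}])

```text
t: 14.62
eef_pos: [0.5131, 0.1475, 0.0759]
ee_rot: [3.141, -0.0, -1.571]
force: [1.0, 0.0, -0.5]
width: 0.0403
gripper_force: 20.0
```

Emit:
apply_moves(steps=[{"translation": [0.02, 0.1, 0], "rotation": [0, 0, 0]}, {"translation": [0.044, 0.2, 0], "rotation": [0, 0, 0]}, {"translation": [0.044, 0.3, 0], "rotation": [0, 0, 0]}, {"translation": [0.044, 0.38, 0], "rotation": [0, 0, 0]}, {"translation": [0.044, 0.435, 0], "rotation": [0, 0, 0]}, {"translation": [0.044, 0.435, -0.05], "rotation": [0, 0, 0]}, {"translation": [0.044, 0.435, -0.1], "rotation": [0, 0, 0]}, {"translation": [0.044, 0.435, -0.14], "rotation": [0, 0, 0]}, {"translation": [0.044, 0.435, -0.14], "rotation": [0, 0, 0]}, {"translation": [0.044, 0.435, -0.14], "rotation": [0, 0, 0]}])

```text
t: 15.45
eef_pos: [0.5235, 0.2543, 0.0405]
ee_rot: [3.14, -0.001, -1.571]
force: [0.2, -0.1, 0.1]
width: 0.0403
gripper_force: 20.0
```

Emit:
apply_moves(steps=[{"translation": [-0.013, -0.01, 0], "rotation": [0, 0, 0]}, {"translation": [-0.026, -0.018, 0], "rotation": [0, 0, 0]}, {"translation": [-0.026, -0.018, -0.02], "rotation": [0, 0, 0]}, {"translation": [-0.026, -0.018, -0.04], "rotation": [0, 0, 0]}, {"translation": [-0.026, -0.018, -0.066], "rotation": [0, 0, 0]}, {"translation": [-0.026, -0.018, -0.066], "rotation": [0, 0, 0]}, {"translation": [-0.026, -0.018, -0.066], "rotation": [0, 0, 0]}, {"translation": [-0.026, -0.018, -0.066], "rotation": [0, 0, 0]}, {"translation": [-0.026, -0.018, -0.066], "rotation": [0, 0, 0]}, {"translation": [-0.026, -0.018, -0.066], "rotation": [0, 0, 0]}])

```text
t: 16.28
eef_pos: [0.5174, 0.2505, 0.0246]
ee_rot: [-3.141, 0.0, -1.571]
force: [0.7, 0.4, -0.3]
width: 0.0405
gripper_force: 20.0
```

Emit:
apply_moves(steps=[{"translation": [0, 0, 0], "rotation": [0, 0, 0]}, {"translation": [0, 0, 0], "rotation": [0, 0, 0]}, {"translation": [0, 0, 0], "rotation": [0, 0, 0]}, {"translation": [0, 0, 0], "rotation": [0, 0, 0]}, {"translation": [0, 0, 0.04], "rotation": [0, 0, 0]}, {"translation": [0, 0, 0.1], "rotation": [0, 0, 0]}, {"translation": [0, 0, 0.2], "rotation": [0, 0, 0]}, {"translation": [0, 0, 0.3], "rotation": [0, 0, 0]}, {"translation": [0, 0, 0.3], "rotation": [0, 0, 0]}, {"translation": [0, 0, 0.3], "rotation": [0, 0, 0]}], jaw=-0.09)

```text
t: 17.12
eef_pos: [0.5183, 0.2513, 0.102]
ee_rot: [-3.138, 0.003, -1.571]
force: [-0.8, 0.5, -1.2]
width: 0.0478
gripper_force: 0.0
```

Run:
```python
from h import *
show('top');im=show('side');cv2.imwrite('pics/s3.png',im)
```

```text
top black [47.0, 126.0] 129 [40, 120, 18, 17] [0.5889 0.5834]
top black [150.5, 297.4] 280 [141, 281, 28, 27] [0.1718 0.3194]
top red [348.9, 139.9] 443 [338, 129, 23, 23] [ 0.5472 -0.1584]
top red [321.8, 193.9] 397 [311, 183, 23, 22] [ 0.4165 -0.0904]
side black [277.1, 135.4] 131 [272, 128, 10, 16] [ 0.3576 -0.1302]
```

Emit:
apply_moves(steps=[{"translation": [-0.02, -0.08, 0], "rotation": [0, 0, 0]}, {"translation": [-0.05, -0.18, 0], "rotation": [0, 0, 0]}, {"translation": [-0.1, -0.3, 0.02], "rotation": [0, 0, 0]}, {"translation": [-0.15, -0.42, 0.04], "rotation": [0, 0, 0]}, {"translation": [-0.2, -0.54, 0.04], "rotation": [0, 0, 0]}, {"translation": [-0.25, -0.66, 0.04], "rotation": [0, 0, 0]}, {"translation": [-0.3, -0.78, 0.04], "rotation": [0, 0, 0]}, {"translation": [-0.35, -0.9, 0.04], "rotation": [0, 0, 0]}, {"translation": [-0.38, -0.96, 0.04], "rotation": [0, 0, 0]}, {"translation": [-0.4, -1, 0.04], "rotation": [0, 0, 0]}], jaw=-1)

```text
t: 18.05
eef_pos: [0.4157, -0.0013, 0.109]
ee_rot: [3.14, -0.0, -1.572]
force: [0.0, -0.3, 0.4]
width: 0.0873
gripper_force: 0.0
```

Run:
```python
from h import *
a=show('top');im=show('side');cv2.imwrite('pics/s4.png',im);cv2.imwrite('pics/t4.png',a)
```

```text
top blue [143.8, 141.4] 220 [128, 135, 27, 29] [0.549  0.3425]
top blue [180.5, 153.5] 245 [172, 145, 18, 18] [0.5186 0.2517]
top red [350.6, 138.5] 355 [339, 129, 22, 23] [ 0.5506 -0.1626]
side red [199.8, 129.2] 349 [189, 121, 23, 17] [ 0.551  -0.1513]
```

View pics/s4.png

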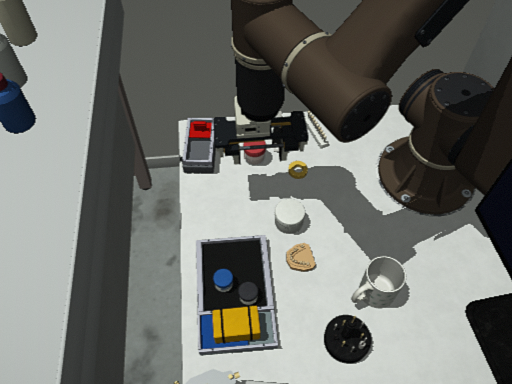

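Emit:
apply_moves(steps=[{"translation": [0.06, -0.06, 0.08], "rotation": [0, 0, 0]}, {"translation": [0.12, -0.12, 0.08], "rotation": [0, 0, 0]}, {"translation": [0.18, -0.18, 0.08], "rotation": [0, 0, 0]}, {"translation": [0.24, -0.24, 0.08], "rotation": [0, 0, 0]}, {"translation": [0.3, -0.3, 0.08], "rotation": [0, 0, 0]}, {"translation": [0.36, -0.36, 0.08], "rotation": [0, 0, 0]}, {"translation": [0.42, -0.42, 0.08], "rotation": [0, 0, 0]}, {"translation": [0.45, -0.46, 0.08], "rotation": [0, 0, 0]}, {"translation": [0.45, -0.48, 0.08], "rotation": [0, 0, 0]}, {"translation": [0.45, -0.48, 0.08], "rotation": [0, 0, 0]}])

```text
t: 18.98
eef_pos: [0.5299, -0.1198, 0.1288]
ee_rot: [3.14, -0.0, -1.572]
force: [0.1, 0.1, 0.5]
width: 0.0876
gripper_force: 0.0
```

Run:
```python
from h import *
a=show('top');im=show('side');cv2.imwrite('pics/s5.png',im);cv2.imwrite('pics/t5.png',a)
for c in('black',):
    for n,i in(('top',a),('side',im)):
        for b in blobs(i,c,30,1000):
            p=ray(n,b[0],.034)
            if .35<p[0]<.5 and -.3<p[1]<0: print(n,b[0],b[1],b[3],p[:2].round(3))
```

```text
top blue [143.7, 141.4] 219 [128, 135, 27, 29] [0.549  0.3427]
top blue [180.5, 153.5] 245 [172, 145, 18, 18] [0.5186 0.2517]
side black [253.6, 117.3] 168 [247, 111, 14, 14] [ 0.4111 -0.1973]
side red [199.8, 129.4] 305 [189, 121, 23, 17] [ 0.551  -0.1507]
side red [254.2, 146.1] 317 [244, 137, 22, 20] [ 0.4205 -0.0841]
side [253.6, 117.3] 168 [247, 111, 14, 14] [ 0.411 -0.197]
side [277.0, 135.9] 169 [272, 127, 11, 19] [ 0.358 -0.129]
```

Emit:
apply_moves(steps=[{"translation": [-0.08, -0.06, 0], "rotation": [0, 0, 0]}, {"translation": [-0.16, -0.12, 0], "rotation": [0, 0, 0]}, {"translation": [-0.24, -0.18, 0], "rotation": [0, 0, 0]}, {"translation": [-0.32, -0.24, 0], "rotation": [0, 0, 0]}, {"translation": [-0.4, -0.3, 0], "rotation": [0, 0, 0]}, {"translation": [-0.48, -0.32, 0], "rotation": [0, 0, 0]}, {"translation": [-0.48, -0.32, -0.1], "rotation": [0, 0, 0]}, {"translation": [-0.48, -0.32, -0.18], "rotation": [0, 0, 0]}, {"translation": [-0.48, -0.32, -0.25], "rotation": [0, 0, 0]}, {"translation": [-0.48, -0.32, -0.25], "rotation": [0, 0, 0]}], jaw=-0.18)

```text
t: 19.92
eef_pos: [0.4074, -0.1987, 0.0648]
ee_rot: [3.138, 0.001, -1.571]
force: [-0.2, 0.1, 0.2]
width: 0.0518
gripper_force: 0.0
```

Emit:
apply_moves(steps=[{"translation": [0, 0, -0.06], "rotation": [0, 0, 0]}, {"translation": [0, 0, -0.12], "rotation": [0, 0, 0]}, {"translation": [0, 0, -0.18], "rotation": [0, 0, 0]}, {"translation": [0, 0, -0.215], "rotation": [0, 0, 0]}, {"translation": [0, 0, -0.215], "rotation": [0, 0, 0]}, {"translation": [0, 0, -0.215], "rotation": [0, 0, 0]}, {"translation": [0, 0, -0.215], "rotation": [0, 0, 0]}, {"translation": [0, 0, -0.215], "rotation": [0, 0, 0]}, {"translation": [0, 0, -0.215], "rotation": [0, 0, 0]}, {"translation": [0, 0, -0.215], "rotation": [0, 0, 0]}])

```text
t: 20.75
eef_pos: [0.4102, -0.1996, 0.0139]
ee_rot: [-3.141, -0.0, -1.571]
force: [0.0, 0.3, 0.3]
width: 0.052
gripper_force: 0.0
```

Emit:
apply_moves(steps=[{"translation": [0, 0, 0], "rotation": [0, 0, 0]}, {"translation": [0, 0, 0], "rotation": [0, 0, 0]}, {"translation": [0, 0, 0], "rotation": [0, 0, 0]}, {"translation": [0, 0, 0], "rotation": [0, 0, 0]}, {"translation": [0, 0, 0], "rotation": [0, 0, 0]}, {"translation": [0, 0, 0], "rotation": [0, 0, 0]}, {"translation": [0, 0, 0], "rotation": [0, 0, 0]}, {"translation": [0, 0, 0], "rotation": [0, 0, 0]}, {"translation": [0, 0, 0], "rotation": [0, 0, 0]}, {"translation": [0, 0, 0], "rotation": [0, 0, 0]}], jaw=1)

```text
t: 21.58
eef_pos: [0.4099, -0.1996, 0.0134]
ee_rot: [-3.142, -0.0, -1.571]
force: [-0.8, 0.9, 5.7]
width: 0.0398
gripper_force: 20.0
```

Emit:
apply_moves(steps=[{"translation": [0, 0, 0.1], "rotation": [0, 0, 0]}, {"translation": [0, 0, 0.22], "rotation": [0, 0, 0]}, {"translation": [0, 0.02, 0.34], "rotation": [0, 0, 0]}, {"translation": [0.02, 0.1, 0.34], "rotation": [0, 0, 0]}, {"translation": [0.04, 0.22, 0.34], "rotation": [0, 0, 0]}, {"translation": [0.07, 0.34, 0.34], "rotation": [0, 0, 0]}, {"translation": [0.1, 0.46, 0.34], "rotation": [0, 0, 0]}, {"translation": [0.13, 0.58, 0.34], "rotation": [0, 0, 0]}, {"translation": [0.16, 0.7, 0.34], "rotation": [0, 0, 0]}, {"translation": [0.19, 0.82, 0.34], "rotation": [0, 0, 0]}])

```text
t: 22.42
eef_pos: [0.4572, 0.0069, 0.0981]
ee_rot: [3.141, 0.0, -1.571]
force: [0.4, -0.3, -0.4]
width: 0.0404
gripper_force: 20.0
```

Emit:
apply_moves(steps=[{"translation": [0.02, 0.12, 0], "rotation": [0, 0, 0]}, {"translation": [0.05, 0.24, 0], "rotation": [0, 0, 0]}, {"translation": [0.066, 0.36, 0], "rotation": [0, 0, 0]}, {"translation": [0.066, 0.48, 0], "rotation": [0, 0, 0]}, {"translation": [0.066, 0.6, 0], "rotation": [0, 0, 0]}, {"translation": [0.066, 0.72, 0], "rotation": [0, 0, 0]}, {"translation": [0.066, 0.8, -0.04], "rotation": [0, 0, 0]}, {"translation": [0.066, 0.842, -0.1], "rotation": [0, 0, 0]}, {"translation": [0.066, 0.842, -0.18], "rotation": [0, 0, 0]}, {"translation": [0.066, 0.842, -0.22], "rotation": [0, 0, 0]}])

```text
t: 23.25
eef_pos: [0.4727, 0.216, 0.0411]
ee_rot: [3.139, -0.001, -1.57]
force: [-0.1, -0.5, -0.5]
width: 0.0406
gripper_force: 20.0
```

Emit:
apply_moves(steps=[{"translation": [0, 0, 0], "rotation": [0, 0, 0]}, {"translation": [0, 0, -0.02], "rotation": [0, 0, 0]}, {"translation": [0, 0, -0.04], "rotation": [0, 0, 0]}, {"translation": [0, 0, -0.055], "rotation": [0, 0, 0]}, {"translation": [0, 0, -0.066], "rotation": [0, 0, 0]}, {"translation": [0, 0, -0.066], "rotation": [0, 0, 0]}, {"translation": [0, 0, -0.066], "rotation": [0, 0, 0]}, {"translation": [0, 0, -0.066], "rotation": [0, 0, 0]}, {"translation": [0, 0, -0.066], "rotation": [0, 0, 0]}, {"translation": [0, 0, -0.066], "rotation": [0, 0, 0]}])

```text
t: 24.08
eef_pos: [0.474, 0.216, 0.0271]
ee_rot: [-3.141, 0.0, -1.571]
force: [1.3, 0.1, -0.4]
width: 0.0398
gripper_force: 20.0
```

Emit:
apply_moves(steps=[{"translation": [0, 0, 0], "rotation": [0, 0, 0]}, {"translation": [0, 0, 0], "rotation": [0, 0, 0]}, {"translation": [0, 0, 0], "rotation": [0, 0, 0]}, {"translation": [0, 0, 0], "rotation": [0, 0, 0]}, {"translation": [0, 0, 0.04], "rotation": [0, 0, 0]}, {"translation": [0, 0, 0.1], "rotation": [0, 0, 0]}, {"translation": [0, 0, 0.2], "rotation": [0, 0, 0]}, {"translation": [0, 0, 0.3], "rotation": [0, 0, 0]}, {"translation": [0, 0, 0.36], "rotation": [0, 0, 0]}, {"translation": [0, 0, 0.36], "rotation": [0, 0, 0]}], jaw=-0.09)

```text
t: 24.92
eef_pos: [0.4757, 0.2173, 0.1212]
ee_rot: [-3.136, 0.004, -1.57]
force: [0.5, 0.1, 0.6]
width: 0.0476
gripper_force: 0.0
```

Run:
```python
from h import *
a=show('top');im=show('side')
```

```text
top black [171.5, 280.0] 132 [159, 272, 21, 25] [0.2125 0.2699]
top black [150.7, 298.4] 243 [142, 281, 26, 27] [0.1695 0.3188]
top red [348.8, 139.9] 444 [338, 129, 23, 23] [ 0.5472 -0.1581]
top red [321.8, 193.9] 397 [311, 183, 23, 22] [ 0.4165 -0.0904]
side red [195.2, 129.4] 201 [189, 121, 14, 17] [ 0.5625 -0.1518]
```

Emit:
apply_moves(steps=[{"translation": [0, -0.08, 0], "rotation": [0, 0, 0]}, {"translation": [0, -0.18, 0], "rotation": [0, 0, 0]}, {"translation": [-0.02, -0.3, 0], "rotation": [0, 0, 0]}, {"translation": [-0.06, -0.42, 0], "rotation": [0, 0, 0]}, {"translation": [-0.1, -0.54, 0], "rotation": [0, 0, 0]}, {"translation": [-0.14, -0.66, 0], "rotation": [0, 0, 0]}, {"translation": [-0.18, -0.78, 0], "rotation": [0, 0, 0]}, {"translation": [-0.222, -0.9, 0], "rotation": [0, 0, 0]}, {"translation": [-0.222, -0.96, 0], "rotation": [0, 0, 0]}, {"translation": [-0.222, -1, 0], "rotation": [0, 0, 0]}], jaw=-1)

```text
t: 25.85
eef_pos: [0.4169, -0.0359, 0.1162]
ee_rot: [3.14, -0.0, -1.572]
force: [-0.3, -0.9, 0.7]
width: 0.0875
gripper_force: 0.0
```

Emit:
apply_moves(steps=[{"translation": [0, -0.07, 0], "rotation": [0, 0, 0]}, {"translation": [0, -0.14, 0], "rotation": [0, 0, 0]}, {"translation": [0, -0.2, 0], "rotation": [0, 0, 0]}, {"translation": [0, -0.226, -0.04], "rotation": [0, 0, 0]}, {"translation": [0, -0.226, -0.12], "rotation": [0, 0, 0]}, {"translation": [0, -0.226, -0.2], "rotation": [0, 0, 0]}, {"translation": [0, -0.226, -0.28], "rotation": [0, 0, 0]}, {"translation": [0, -0.226, -0.35], "rotation": [0, 0, 0]}, {"translation": [0, -0.226, -0.35], "rotation": [0, 0, 0]}, {"translation": [0, -0.226, -0.35], "rotation": [0, 0, 0]}])

```text
t: 26.68
eef_pos: [0.4177, -0.0907, 0.0285]
ee_rot: [3.138, -0.001, -1.57]
force: [0.5, -0.2, 0.8]
width: 0.0877
gripper_force: 0.0
```

Emit:
apply_moves(steps=[{"translation": [0, 0, 0], "rotation": [0, 0, 0]}, {"translation": [0, 0, 0], "rotation": [0, 0, 0]}, {"translation": [0, 0, 0], "rotation": [0, 0, 0]}, {"translation": [0, 0, 0], "rotation": [0, 0, 0]}, {"translation": [0, 0, 0], "rotation": [0, 0, 0]}, {"translation": [0, 0, 0], "rotation": [0, 0, 0]}, {"translation": [0, 0, 0], "rotation": [0, 0, 0]}, {"translation": [0, 0, 0], "rotation": [0, 0, 0]}, {"translation": [0, 0, 0], "rotation": [0, 0, 0]}, {"translation": [0, 0, 0], "rotation": [0, 0, 0]}], jaw=1, newtons=25)

```text
t: 27.52
eef_pos: [0.4186, -0.0905, 0.0298]
ee_rot: [-3.141, 0.0, -1.571]
force: [-2.3, 0.5, 6.8]
width: 0.0565
gripper_force: 25.0
```

Emit:
apply_moves(steps=[{"translation": [0, 0, 0.08], "rotation": [0, 0, 0]}, {"translation": [0, 0, 0.16], "rotation": [0, 0, 0]}, {"translation": [0.02, 0.04, 0.24], "rotation": [0, 0, 0]}, {"translation": [0.06, 0.12, 0.26], "rotation": [0, 0, 0]}, {"translation": [0.1, 0.22, 0.26], "rotation": [0, 0, 0]}, {"translation": [0.15, 0.32, 0.26], "rotation": [0, 0, 0]}, {"translation": [0.2, 0.42, 0.26], "rotation": [0, 0, 0]}, {"translation": [0.25, 0.52, 0.26], "rotation": [0, 0, 0]}, {"translation": [0.3, 0.62, 0.26], "rotation": [0, 0, 0]}, {"translation": [0.35, 0.72, 0.26], "rotation": [0, 0, 0]}])

```text
t: 28.35
eef_pos: [0.506, 0.0907, 0.0942]
ee_rot: [3.141, -0.0, -1.571]
force: [0.1, -0.1, -1.1]
width: 0.0566
gripper_force: 25.0
```

Emit:
apply_moves(steps=[{"translation": [0.03, 0.1, 0], "rotation": [0, 0, 0]}, {"translation": [0.048, 0.2, 0], "rotation": [0, 0, 0]}, {"translation": [0.048, 0.3, 0], "rotation": [0, 0, 0]}, {"translation": [0.048, 0.374, 0], "rotation": [0, 0, 0]}, {"translation": [0.048, 0.374, -0.05], "rotation": [0, 0, 0]}, {"translation": [0.048, 0.374, -0.1], "rotation": [0, 0, 0]}, {"translation": [0.048, 0.374, -0.14], "rotation": [0, 0, 0]}, {"translation": [0.048, 0.374, -0.14], "rotation": [0, 0, 0]}, {"translation": [0.048, 0.374, -0.14], "rotation": [0, 0, 0]}, {"translation": [0.048, 0.374, -0.14], "rotation": [0, 0, 0]}])

```text
t: 29.18
eef_pos: [0.5181, 0.1828, 0.0597]
ee_rot: [-3.141, -0.0, -1.571]
force: [0.9, -0.3, -0.8]
width: 0.0565
gripper_force: 25.0
```

Emit:
apply_moves(steps=[{"translation": [0, 0, -0.02], "rotation": [0, 0, 0]}, {"translation": [0, 0, -0.04], "rotation": [0, 0, 0]}, {"translation": [0, 0, -0.055], "rotation": [0, 0, 0]}, {"translation": [0, 0, -0.067], "rotation": [0, 0, 0]}, {"translation": [0, 0, -0.067], "rotation": [0, 0, 0]}, {"translation": [0, 0, -0.067], "rotation": [0, 0, 0]}, {"translation": [0, 0, -0.067], "rotation": [0, 0, 0]}, {"translation": [0, 0, -0.067], "rotation": [0, 0, 0]}, {"translation": [0, 0, -0.067], "rotation": [0, 0, 0]}, {"translation": [0, 0, -0.067], "rotation": [0, 0, 0]}])

```text
t: 30.02
eef_pos: [0.5181, 0.1829, 0.0432]
ee_rot: [-3.141, -0.0, -1.57]
force: [-0.3, -1.0, 6.8]
width: 0.0564
gripper_force: 27.7
```

Emit:
apply_moves(steps=[{"translation": [0, 0, 0], "rotation": [0, 0, 0]}, {"translation": [0, 0, 0], "rotation": [0, 0, 0]}, {"translation": [0, 0, 0], "rotation": [0, 0, 0]}, {"translation": [0, 0, 0], "rotation": [0, 0, 0]}, {"translation": [0, 0, 0.04], "rotation": [0, 0, 0]}, {"translation": [0, 0, 0.1], "rotation": [0, 0, 0]}, {"translation": [0, 0, 0.2], "rotation": [0, 0, 0]}, {"translation": [0, 0, 0.3], "rotation": [0, 0, 0]}, {"translation": [0, 0, 0.36], "rotation": [0, 0, 0]}, {"translation": [0, 0, 0.36], "rotation": [0, 0, 0]}], jaw=-0.45)

```text
t: 30.85
eef_pos: [0.5196, 0.184, 0.1368]
ee_rot: [-3.136, 0.003, -1.57]
force: [0.7, -0.3, -0.7]
width: 0.0635
gripper_force: 0.0
```

Emit:
apply_moves(steps=[{"translation": [0, -0.1, 0], "rotation": [0, 0, 0]}, {"translation": [0, -0.2, 0], "rotation": [0, 0, -0.05]}, {"translation": [0.02, -0.3, 0], "rotation": [0, 0, -0.1]}, {"translation": [0.04, -0.4, 0], "rotation": [0, 0, -0.15]}, {"translation": [0.06, -0.5, 0], "rotation": [0, 0, -0.213]}, {"translation": [0.08, -0.6, 0], "rotation": [0, 0, -0.213]}, {"translation": [0.1, -0.7, 0], "rotation": [0, 0, -0.213]}, {"translation": [0.115, -0.8, 0], "rotation": [0, 0, -0.213]}, {"translation": [0.115, -0.9, 0], "rotation": [0, 0, -0.213]}, {"translation": [0.115, -1, 0], "rotation": [0, 0, -0.213]}], jaw=1)

```text
t: 31.68
eef_pos: [0.5462, -0.0683, 0.1322]
ee_rot: [3.141, 0.0, -1.683]
force: [0.6, 0.0, -0.1]
width: 0.0032
gripper_force: 0.0
```

Emit:
apply_moves(steps=[{"translation": [0, -0.08, 0], "rotation": [0, 0, 0]}, {"translation": [0, -0.16, 0], "rotation": [0, 0, 0]}, {"translation": [0, -0.24, 0], "rotation": [0, 0, 0]}, {"translation": [0, -0.32, 0], "rotation": [0, 0, 0]}, {"translation": [0, -0.4, 0], "rotation": [0, 0, 0]}, {"translation": [0, -0.45, 0], "rotation": [0, 0, 0]}, {"translation": [0, -0.49, 0], "rotation": [0, 0, 0]}, {"translation": [0, -0.49, 0], "rotation": [0, 0, 0]}, {"translation": [0, -0.49, 0], "rotation": [0, 0, 0]}, {"translation": [0, -0.49, 0], "rotation": [0, 0, 0]}])

```text
t: 32.52
eef_pos: [0.5465, -0.1891, 0.1325]
ee_rot: [3.141, 0.0, -1.682]
force: [1.4, -0.3, -0.5]
width: 0.0004
gripper_force: 0.0
```

Run:
```python
from h import *
a=grab_frame('top');b=grab_frame('side')
A=cv2.resize(a[115:215,110:235],None,fx=4,fy=4,interpolation=cv2.INTER_CUBIC)
B=cv2.resize(b[100:370,175:290],None,fx=2.2,fy=2.2,interpolation=cv2.INTER_CUBIC)
o=np.zeros((600,770,3),'uint8');o[:400,:500]=A;o[:B.shape[0],510:510+B.shape[1]]=B
cv2.imwrite('pics/c6.png',o)
```

```text
(no output)
```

View pics/c6.png

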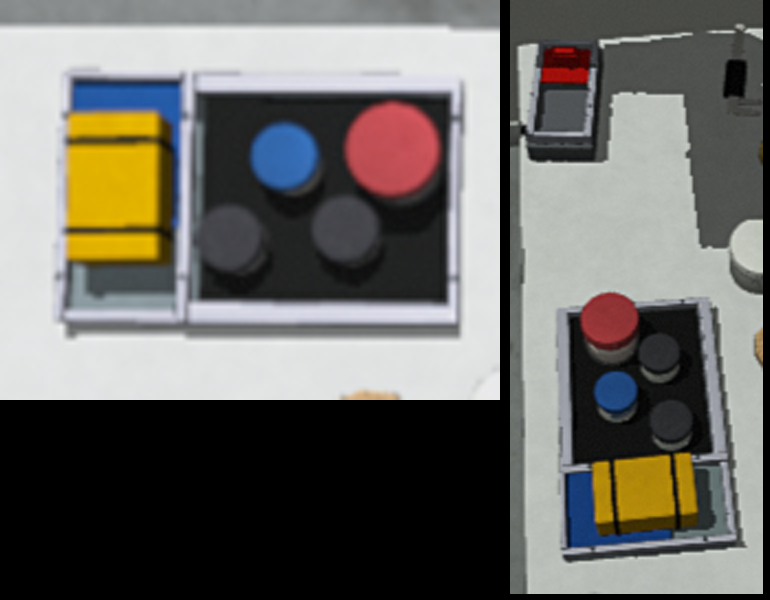

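Emit:
apply_moves(steps=[{"translation": [0, 0, -0.06], "rotation": [0, 0, 0]}, {"translation": [0, 0, -0.12], "rotation": [0, 0, 0]}, {"translation": [0, 0, -0.18], "rotation": [0, 0, 0]}, {"translation": [0, 0, -0.24], "rotation": [0, 0, 0]}, {"translation": [0, 0, -0.29], "rotation": [0, 0, 0]}, {"translation": [0, 0, -0.315], "rotation": [0, 0, 0]}, {"translation": [0, 0, -0.315], "rotation": [0, 0, 0]}, {"translation": [0, 0, -0.315], "rotation": [0, 0, 0]}, {"translation": [0, 0, -0.315], "rotation": [0, 0, 0]}, {"translation": [0, 0, -0.315], "rotation": [0, 0, 0]}])

```text
t: 33.45
eef_pos: [0.5473, -0.1895, 0.0548]
ee_rot: [-3.14, 0.0, -1.682]
force: [-0.4, -0.2, -0.5]
width: 0.0007
gripper_force: 0.0
```

Emit:
apply_moves(steps=[{"translation": [0.003, 0.024, 0], "rotation": [0, 0, 0]}, {"translation": [0.005, 0.048, 0], "rotation": [0, 0, 0]}, {"translation": [0.008, 0.072, 0], "rotation": [0, 0, 0]}, {"translation": [0.011, 0.096, 0], "rotation": [0, 0, 0]}, {"translation": [0.013, 0.12, 0], "rotation": [0, 0, 0]}, {"translation": [0.016, 0.144, 0], "rotation": [0, 0, 0]}, {"translation": [0.019, 0.168, 0], "rotation": [0, 0, 0]}, {"translation": [0.021, 0.192, 0], "rotation": [0, 0, 0]}, {"translation": [0.024, 0.216, 0], "rotation": [0, 0, 0]}, {"translation": [0.024, 0.216, 0], "rotation": [0, 0, 0]}])

```text
t: 34.28
eef_pos: [0.5526, -0.1344, 0.0537]
ee_rot: [3.141, 0.0, -1.682]
force: [0.3, -0.9, 0.1]
width: 0.0002
gripper_force: 0.0
```

Run:
```python
from h import *
for n in('top','side'):
    im=grab_frame(n); cv2.imwrite(f'pics/{n}7.png',im)
    for b in blobs(im,'red',10,900):print(n,b[0],b[1],b[3],ray(n,b[0],.0445)[:2].round(4))
```

```text
top [325.0, 137.6] 167 [320, 127, 12, 22] [ 0.5553 -0.1025]
top [207.7, 151.7] 467 [196, 140, 24, 25] [0.5213 0.1841]
side [0.5, 76.3] 15 [0, 73, 2, 8] [ 1.0911 -0.4053]
side [198.1, 143.4] 283 [187, 135, 24, 17] [ 0.5575 -0.1146]
side [219.5, 245.3] 521 [207, 233, 27, 26] [0.5208 0.1739]
```

Emit:
apply_moves(steps=[{"translation": [0.001, 0.008, 0], "rotation": [0, 0, 0]}, {"translation": [0.002, 0.016, 0], "rotation": [0, 0, 0]}, {"translation": [0.003, 0.024, 0], "rotation": [0, 0, 0]}, {"translation": [0.004, 0.032, 0], "rotation": [0, 0, 0]}, {"translation": [0.004, 0.036, 0], "rotation": [0, 0, 0]}, {"translation": [0.004, 0.036, 0], "rotation": [0, 0, 0]}, {"translation": [0.004, 0.036, 0], "rotation": [0, 0, 0]}, {"translation": [0.004, 0.036, 0], "rotation": [0, 0, 0]}, {"translation": [0.004, 0.036, 0], "rotation": [0, 0, 0]}, {"translation": [0.004, 0.036, 0], "rotation": [0, 0, 0]}])

```text
t: 35.22
eef_pos: [0.5539, -0.1265, 0.054]
ee_rot: [-3.141, 0.0, -1.682]
force: [0.6, -0.0, -0.9]
width: 0.0008
gripper_force: 0.0
```

Emit:
apply_moves(steps=[{"translation": [0.001, 0.004, 0], "rotation": [0, 0, 0]}, {"translation": [0.001, 0.008, 0], "rotation": [0, 0, 0]}, {"translation": [0.002, 0.012, 0], "rotation": [0, 0, 0]}, {"translation": [0.002, 0.012, 0], "rotation": [0, 0, 0]}, {"translation": [0.002, 0.012, 0], "rotation": [0, 0, 0]}, {"translation": [0.002, 0.012, 0], "rotation": [0, 0, 0]}, {"translation": [0.002, 0.012, 0], "rotation": [0, 0, 0]}, {"translation": [0.002, 0.012, 0], "rotation": [0, 0, 0]}, {"translation": [0.002, 0.012, 0], "rotation": [0, 0, 0]}, {"translation": [0.002, 0.012, 0], "rotation": [0, 0, 0]}])

```text
t: 36.05
eef_pos: [0.554, -0.1235, 0.0537]
ee_rot: [3.141, 0.0, -1.682]
force: [-0.2, -0.1, -0.3]
width: 0.0007
gripper_force: 0.0
```

Emit:
apply_moves(steps=[{"translation": [0.001, 0.004, 0], "rotation": [0, 0, 0]}, {"translation": [0.001, 0.008, 0], "rotation": [0, 0, 0]}, {"translation": [0.002, 0.012, 0], "rotation": [0, 0, 0]}, {"translation": [0.002, 0.012, 0], "rotation": [0, 0, 0]}, {"translation": [0.002, 0.012, 0], "rotation": [0, 0, 0]}, {"translation": [0.002, 0.012, 0], "rotation": [0, 0, 0]}, {"translation": [0.002, 0.012, 0], "rotation": [0, 0, 0]}, {"translation": [0.002, 0.012, 0], "rotation": [0, 0, 0]}, {"translation": [0.002, 0.012, 0], "rotation": [0, 0, 0]}, {"translation": [0.002, 0.012, 0], "rotation": [0, 0, 0]}])

```text
t: 36.88
eef_pos: [0.5542, -0.1217, 0.0538]
ee_rot: [3.141, -0.001, -1.683]
force: [-0.1, -7.6, -1.3]
width: 0.0003
gripper_force: 4.0
```

Emit:
apply_moves(steps=[{"translation": [0.001, 0.004, 0], "rotation": [0, 0, 0]}, {"translation": [0.001, 0.008, 0], "rotation": [0, 0, 0]}, {"translation": [0.002, 0.012, 0], "rotation": [0, 0, 0]}, {"translation": [0.002, 0.012, 0], "rotation": [0, 0, 0]}, {"translation": [0.002, 0.012, 0], "rotation": [0, 0, 0]}, {"translation": [0.002, 0.012, 0], "rotation": [0, 0, 0]}, {"translation": [0.002, 0.012, 0], "rotation": [0, 0, 0]}, {"translation": [0.002, 0.012, 0], "rotation": [0, 0, 0]}, {"translation": [0.002, 0.012, 0], "rotation": [0, 0, 0]}, {"translation": [0.002, 0.012, 0], "rotation": [0, 0, 0]}])

```text
t: 37.72
eef_pos: [0.5542, -0.1213, 0.0539]
ee_rot: [3.14, -0.004, -1.683]
force: [0.6, -23.3, -1.9]
width: 0.0005
gripper_force: 11.7
```

Run:
```python
from h import *
for n in('top','side'):
    im=grab_frame(n); cv2.imwrite(f'pics/{n}8.png',im)
    for b in blobs(im,'red',50,900):print(n,b[0],b[1],b[3],ray(n,b[0],.0445)[:2].round(4))
b=im;a=cv2.imread('pics/top8.png')
A=cv2.resize(a[110:170,290:380],None,fx=5,fy=5,interpolation=cv2.INTER_CUBIC);B=cv2.resize(b[100:185,165:250],None,fx=4,fy=4,interpolation=cv2.INTER_CUBIC)
o=np.zeros((345,795,3),'uint8');o[:300,:450]=A;o[:340,452:792]=B
cv2.imwrite('pics/c8.png',o)
```

```text
top [319.3, 136.9] 149 [315, 126, 11, 22] [ 0.5571 -0.0886]
top [207.7, 151.7] 465 [196, 140, 24, 25] [0.5213 0.1841]
side [198.1, 147.0] 301 [187, 138, 23, 18] [ 0.5579 -0.1031]
side [219.5, 245.3] 521 [207, 233, 27, 26] [0.5208 0.1739]
```

View pics/c8.png

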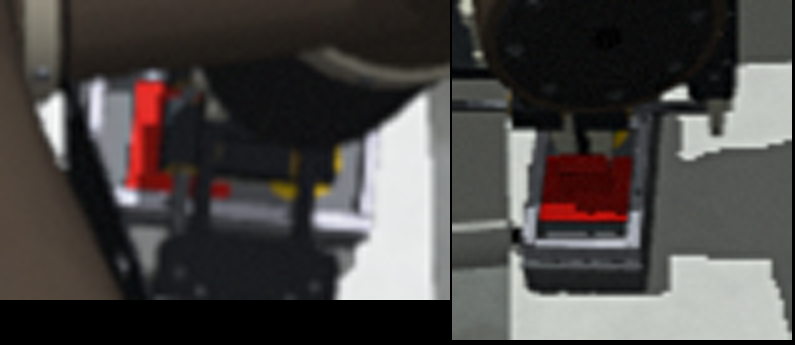

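Emit:
apply_moves(steps=[{"translation": [-0.004, -0.032, 0], "rotation": [0, 0, 0]}, {"translation": [-0.007, -0.06, 0], "rotation": [0, 0, 0]}, {"translation": [-0.007, -0.06, 0.08], "rotation": [0, 0, 0]}, {"translation": [-0.007, -0.06, 0.2], "rotation": [0, 0, 0]}, {"translation": [-0.007, -0.16, 0.3], "rotation": [0, 0, 0]}, {"translation": [-0.007, -0.28, 0.4], "rotation": [0, 0, 0]}, {"translation": [-0.007, -0.4, 0.5], "rotation": [0, 0, 0]}, {"translation": [-0.007, -0.5, 0.5], "rotation": [0, 0, 0]}, {"translation": [-0.007, -0.6, 0.5], "rotation": [0, 0, 0]}, {"translation": [-0.007, -0.6, 0.5], "rotation": [0, 0, 0]}])

```text
t: 38.65
eef_pos: [0.5534, -0.2707, 0.1792]
ee_rot: [-3.14, -0.0, -1.685]
force: [0.5, 0.0, -0.3]
width: 0.0006
gripper_force: 0.0
```

Run:
```python
from h import *
for n in('top','side'):
    im=grab_frame(n); cv2.imwrite(f'pics/{n}9.png',im)
    for c in('red','green','yellow'):
      for b in blobs(im,c,20,900):print(n,c,b[0],b[1],b[3],ray(n,b[0],.0445)[:2].round(4),ray(n,b[0],.038)[:2].round(4))
b=im;a=cv2.imread('pics/top9.png')
A=cv2.resize(a[110:170,290:380],None,fx=5,fy=5,interpolation=cv2.INTER_CUBIC);B=cv2.resize(b[100:185,165:250],None,fx=4,fy=4,interpolation=cv2.INTER_CUBIC)
o=np.zeros((345,795,3),'uint8');o[:300,:450]=A;o[:340,452:792]=B
cv2.imwrite('pics/c9.png',o)
```

```text
top red [322.1, 137.0] 271 [315, 126, 14, 23] [ 0.5568 -0.0954] [ 0.5582 -0.0965]
top red [207.7, 151.7] 466 [196, 140, 24, 25] [0.5213 0.1841] [0.5225 0.1847]
top green [52.0, 131.8] 536 [39, 119, 27, 26] [0.5718 0.5654] [0.5733 0.5685]
top yellow [138.0, 157.3] 641 [127, 143, 24, 29] [0.5081 0.3536] [0.5091 0.3554]
top yellow [137.9, 176.1] 164 [127, 173, 23, 8] [0.462  0.3528] [0.4628 0.3546]
top yellow [299.3, 236.6] 133 [291, 228, 17, 18] [ 0.315  -0.0364] [ 0.3148 -0.0371]
side red [197.8, 146.6] 299 [187, 138, 23, 18] [ 0.5586 -0.1044] [ 0.559  -0.1098]
side red [219.5, 245.3] 515 [207, 233, 27, 26] [0.5208 0.1739] [0.521  0.1705]
side green [200.4, 130.3] 66 [196, 126, 10, 9] [ 0.5503 -0.1568] [ 0.5507 -0.1625]
side yellow [200.5, 132.6] 75 [193, 126, 16, 12] [ 0.5503 -0.1491] [ 0.5507 -0.1548]
side yellow [299.0, 174.2] 36 [293, 172, 14, 5] [0.322  0.0029] [ 0.3208 -0.0017]
side yellow [235.5, 321.4] 729 [222, 307, 28, 30] [0.4991 0.3447] [0.4991 0.3425]
side yellow [254.4, 319.7] 226 [250, 306, 10, 28] [0.4617 0.3449] [0.4615 0.3427]
side yellow [216.7, 323.6] 219 [212, 310, 10, 28] [0.5362 0.3456] [0.5365 0.3433]
```

View pics/c9.png

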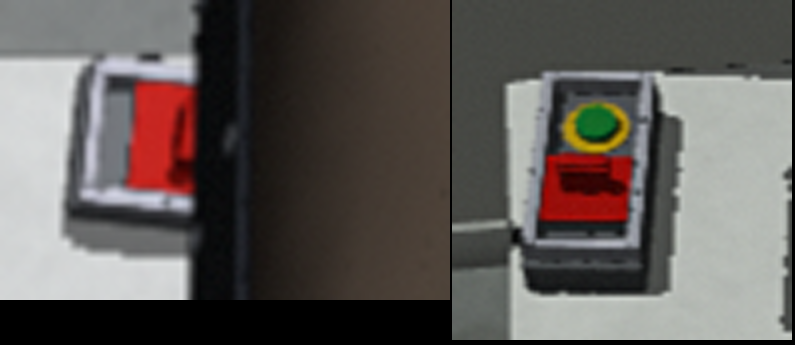

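Emit:
apply_moves(steps=[{"translation": [-0.016, 0.12, 0], "rotation": [0, 0, 0]}, {"translation": [-0.016, 0.24, 0], "rotation": [0, 0, 0]}, {"translation": [-0.016, 0.36, 0], "rotation": [0, 0, 0]}, {"translation": [-0.016, 0.421, -0.05], "rotation": [0, 0, 0]}, {"translation": [-0.016, 0.421, -0.17], "rotation": [0, 0, 0]}, {"translation": [-0.016, 0.421, -0.29], "rotation": [0, 0, 0]}, {"translation": [-0.016, 0.421, -0.41], "rotation": [0, 0, 0]}, {"translation": [-0.016, 0.421, -0.5], "rotation": [0, 0, 0]}, {"translation": [-0.016, 0.421, -0.53], "rotation": [0, 0, 0]}, {"translation": [-0.016, 0.421, -0.53], "rotation": [0, 0, 0]}])

```text
t: 39.58
eef_pos: [0.5479, -0.1615, 0.0444]
ee_rot: [3.137, -0.0, -1.681]
force: [-0.3, -0.5, -0.2]
width: 0.0007
gripper_force: 0.0
```

Emit:
apply_moves(steps=[{"translation": [0, 0, 0], "rotation": [0, 0, 0]}, {"translation": [0, 0, -0.01], "rotation": [0, 0, 0]}, {"translation": [0, 0, -0.02], "rotation": [0, 0, 0]}, {"translation": [0, 0, -0.03], "rotation": [0, 0, 0]}, {"translation": [0, 0, -0.04], "rotation": [0, 0, 0]}, {"translation": [0, 0, -0.048], "rotation": [0, 0, 0]}, {"translation": [0, 0, -0.048], "rotation": [0, 0, 0]}, {"translation": [0, 0, -0.048], "rotation": [0, 0, 0]}, {"translation": [0, 0, -0.048], "rotation": [0, 0, 0]}, {"translation": [0, 0, -0.048], "rotation": [0, 0, 0]}])

```text
t: 40.42
eef_pos: [0.5495, -0.1624, 0.0344]
ee_rot: [-3.141, -0.0, -1.682]
force: [0.4, 0.7, 0.9]
width: 0.0003
gripper_force: 0.6
```

Emit:
apply_moves(steps=[{"translation": [0, 0, -0.004], "rotation": [0, 0, 0]}, {"translation": [0, 0, -0.008], "rotation": [0, 0, 0]}, {"translation": [0, 0, -0.012], "rotation": [0, 0, 0]}, {"translation": [0, 0, -0.012], "rotation": [0, 0, 0]}, {"translation": [0, 0, -0.012], "rotation": [0, 0, 0]}, {"translation": [0, 0, -0.012], "rotation": [0, 0, 0]}, {"translation": [0, 0, -0.012], "rotation": [0, 0, 0]}, {"translation": [0, 0, -0.012], "rotation": [0, 0, 0]}, {"translation": [0, 0, -0.012], "rotation": [0, 0, 0]}, {"translation": [0, 0, -0.012], "rotation": [0, 0, 0]}])

```text
t: 41.25
eef_pos: [0.5496, -0.1624, 0.0322]
ee_rot: [-3.141, -0.0, -1.682]
force: [-2.1, 1.6, 11.3]
width: 0.0006
gripper_force: 5.4
```

Emit:
apply_moves(steps=[{"translation": [0, 0, -0.003], "rotation": [0, 0, 0]}, {"translation": [0, 0, -0.005], "rotation": [0, 0, 0]}, {"translation": [0, 0, -0.005], "rotation": [0, 0, 0]}, {"translation": [0, 0, -0.005], "rotation": [0, 0, 0]}, {"translation": [0, 0, -0.005], "rotation": [0, 0, 0]}, {"translation": [0, 0, -0.005], "rotation": [0, 0, 0]}, {"translation": [0, 0, -0.005], "rotation": [0, 0, 0]}, {"translation": [0, 0, -0.005], "rotation": [0, 0, 0]}, {"translation": [0, 0, -0.005], "rotation": [0, 0, 0]}, {"translation": [0, 0, -0.005], "rotation": [0, 0, 0]}])

```text
t: 42.08
eef_pos: [0.5496, -0.1624, 0.0321]
ee_rot: [-3.14, -0.0, -1.682]
force: [-5.9, 3.0, 22.3]
width: 0.0003
gripper_force: 10.7
```

Emit:
apply_moves(steps=[{"translation": [0, 0, 0.03], "rotation": [0, 0, 0]}, {"translation": [0, 0, 0.12], "rotation": [0, 0, 0]}, {"translation": [0, 0, 0.24], "rotation": [0, 0, 0]}, {"translation": [0, -0.1, 0.36], "rotation": [0, 0, 0]}, {"translation": [0, -0.2, 0.48], "rotation": [0, 0, 0]}, {"translation": [0, -0.3, 0.58], "rotation": [0, 0, 0]}, {"translation": [0, -0.4, 0.58], "rotation": [0, 0, 0]}, {"translation": [0, -0.4, 0.58], "rotation": [0, 0, 0]}, {"translation": [0, -0.4, 0.58], "rotation": [0, 0, 0]}, {"translation": [0, -0.4, 0.58], "rotation": [0, 0, 0]}])

```text
t: 42.92
eef_pos: [0.5485, -0.2621, 0.1741]
ee_rot: [3.14, 0.001, -1.683]
force: [-0.3, -0.1, -0.1]
width: 0.0006
gripper_force: 0.0
```

Run:
```python
from h import *
b=grab_frame('side')
for c in('red','green','yellow'):
  for k in blobs(b,c,20,900):print(c,k[0],k[1],k[3])
B=cv2.resize(b[100:185,165:250],None,fx=5,fy=5,interpolation=cv2.INTER_CUBIC)
cv2.imwrite('pics/c10.png',B)
```

```text
red [197.7, 146.6] 300 [187, 138, 23, 18]
red [219.4, 245.2] 514 [207, 233, 27, 26]
green [200.5, 131.4] 60 [196, 128, 10, 8]
yellow [200.7, 131.6] 95 [193, 126, 16, 12]
yellow [235.5, 321.4] 729 [222, 307, 28, 30]
yellow [254.4, 319.7] 226 [250, 306, 10, 28]
yellow [216.6, 323.6] 220 [212, 310, 10, 28]
```

View pics/c10.png

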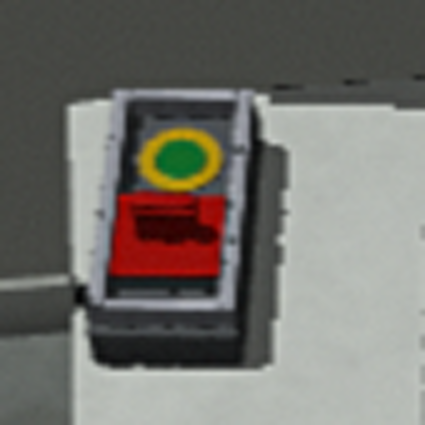

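Emit:
apply_moves(steps=[{"translation": [0, 0.1, 0], "rotation": [0, 0, 0]}, {"translation": [0, 0.2, 0], "rotation": [0, 0, 0]}, {"translation": [0.01, 0.3, 0], "rotation": [0, 0, 0]}, {"translation": [0.02, 0.4, 0], "rotation": [0, 0, 0]}, {"translation": [0.03, 0.5, 0], "rotation": [0, 0, 0]}, {"translation": [0.038, 0.6, 0], "rotation": [0, 0, 0]}, {"translation": [0.038, 0.68, 0], "rotation": [0, 0, 0]}, {"translation": [0.038, 0.735, 0], "rotation": [0, 0, 0]}, {"translation": [0.038, 0.735, -0.05], "rotation": [0, 0, 0]}, {"translation": [0.038, 0.735, -0.15], "rotation": [0, 0, 0]}])

```text
t: 43.8
eef_pos: [0.5606, -0.0764, 0.1396]
ee_rot: [-3.137, 0.001, -1.678]
force: [0.7, 0.3, -0.1]
width: 0.0006
gripper_force: 0.0
```

Emit:
apply_moves(steps=[{"translation": [0, 0, -0.05], "rotation": [0, 0, 0]}, {"translation": [0, 0, -0.1], "rotation": [0, 0, 0]}, {"translation": [0, 0, -0.16], "rotation": [0, 0, 0]}, {"translation": [0, 0, -0.22], "rotation": [0, 0, 0]}, {"translation": [0, 0, -0.28], "rotation": [0, 0, 0]}, {"translation": [0, 0, -0.335], "rotation": [0, 0, 0]}, {"translation": [0, 0, -0.335], "rotation": [0, 0, 0]}, {"translation": [0, 0, -0.335], "rotation": [0, 0, 0]}, {"translation": [0, 0, -0.335], "rotation": [0, 0, 0]}, {"translation": [0, 0, -0.335], "rotation": [0, 0, 0]}])

```text
t: 44.63
eef_pos: [0.5594, -0.0782, 0.0547]
ee_rot: [-3.14, 0.0, -1.682]
force: [-0.1, -0.5, -0.4]
width: 0.0007
gripper_force: 0.0
```

Emit:
apply_moves(steps=[{"translation": [-0.003, -0.03, 0], "rotation": [0, 0, 0]}, {"translation": [-0.007, -0.06, 0], "rotation": [0, 0, 0]}, {"translation": [-0.01, -0.09, 0], "rotation": [0, 0, 0]}, {"translation": [-0.013, -0.12, 0], "rotation": [0, 0, 0]}, {"translation": [-0.017, -0.15, 0], "rotation": [0, 0, 0]}, {"translation": [-0.02, -0.18, 0], "rotation": [0, 0, 0]}, {"translation": [-0.023, -0.21, 0], "rotation": [0, 0, 0]}, {"translation": [-0.027, -0.24, 0], "rotation": [0, 0, 0]}, {"translation": [-0.03, -0.265, 0], "rotation": [0, 0, 0]}, {"translation": [-0.03, -0.274, 0], "rotation": [0, 0, 0]}])

```text
t: 45.47
eef_pos: [0.551, -0.1481, 0.0537]
ee_rot: [3.141, -0.0, -1.683]
force: [0.5, 1.1, 1.4]
width: 0.0005
gripper_force: 0.8
```

Emit:
apply_moves(steps=[{"translation": [0, -0.004, 0], "rotation": [0, 0, 0]}, {"translation": [-0.001, -0.008, 0], "rotation": [0, 0, 0]}, {"translation": [-0.001, -0.01, 0], "rotation": [0, 0, 0]}, {"translation": [-0.001, -0.01, 0], "rotation": [0, 0, 0]}, {"translation": [-0.001, -0.01, 0], "rotation": [0, 0, 0]}, {"translation": [-0.001, -0.01, 0], "rotation": [0, 0, 0]}, {"translation": [-0.001, -0.01, 0], "rotation": [0, 0, 0]}, {"translation": [-0.001, -0.01, 0], "rotation": [0, 0, 0]}, {"translation": [-0.001, -0.01, 0], "rotation": [0, 0, 0]}, {"translation": [-0.001, -0.01, 0], "rotation": [0, 0, 0]}])

```text
t: 46.3
eef_pos: [0.5509, -0.1495, 0.0537]
ee_rot: [3.141, 0.0, -1.682]
force: [-0.6, 3.0, 0.3]
width: 0.0004
gripper_force: 1.2
```

Emit:
apply_moves(steps=[{"translation": [0, -0.004, 0], "rotation": [0, 0, 0]}, {"translation": [-0.001, -0.008, 0], "rotation": [0, 0, 0]}, {"translation": [-0.001, -0.01, 0], "rotation": [0, 0, 0]}, {"translation": [-0.001, -0.01, 0], "rotation": [0, 0, 0]}, {"translation": [-0.001, -0.01, 0], "rotation": [0, 0, 0]}, {"translation": [-0.001, -0.01, 0], "rotation": [0, 0, 0]}, {"translation": [-0.001, -0.01, 0], "rotation": [0, 0, 0]}, {"translation": [-0.001, -0.01, 0], "rotation": [0, 0, 0]}, {"translation": [-0.001, -0.01, 0], "rotation": [0, 0, 0]}, {"translation": [-0.001, -0.01, 0], "rotation": [0, 0, 0]}])

```text
t: 47.13
eef_pos: [0.5508, -0.1499, 0.0537]
ee_rot: [-3.142, 0.003, -1.683]
force: [-2.1, 16.4, 2.4]
width: 0.0007
gripper_force: 7.9
```

Emit:
apply_moves(steps=[{"translation": [0.001, 0.02, 0], "rotation": [0, 0, 0]}, {"translation": [0.005, 0.05, 0], "rotation": [0, 0, 0]}, {"translation": [0.005, 0.05, 0.05], "rotation": [0, 0, 0]}, {"translation": [0.005, 0.05, 0.15], "rotation": [0, 0, 0]}, {"translation": [0.005, -0.05, 0.3], "rotation": [0, 0, 0]}, {"translation": [0.005, -0.15, 0.4], "rotation": [0, 0, 0]}, {"translation": [0.005, -0.25, 0.5], "rotation": [0, 0, 0]}, {"translation": [0.005, -0.35, 0.5], "rotation": [0, 0, 0]}, {"translation": [0.005, -0.45, 0.5], "rotation": [0, 0, 0]}, {"translation": [0.005, -0.45, 0.5], "rotation": [0, 0, 0]}])

```text
t: 47.97
eef_pos: [0.5521, -0.2681, 0.1794]
ee_rot: [-3.141, -0.001, -1.685]
force: [0.2, 0.1, -0.3]
width: 0.0005
gripper_force: 0.0
```

Run:
```python
from h import *
b=grab_frame('side');cv2.imwrite('pics/end.png',cv2.resize(b[95:365,165:325],None,fx=2.2,fy=2.2,interpolation=cv2.INTER_CUBIC))
for k in blobs(b,'red',20,900)+blobs(b,'yellow',20,900):print(k[0],k[1],k[3])
```

```text
[200.0, 128.4] 285 [189, 120, 23, 17]
[219.5, 245.3] 516 [207, 233, 27, 26]
[297.6, 174.8] 26 [293, 174, 11, 3]
[235.5, 321.4] 728 [222, 307, 28, 30]
[254.4, 319.7] 226 [250, 306, 10, 28]
[216.7, 323.6] 219 [212, 310, 10, 28]
```

View pics/end.png

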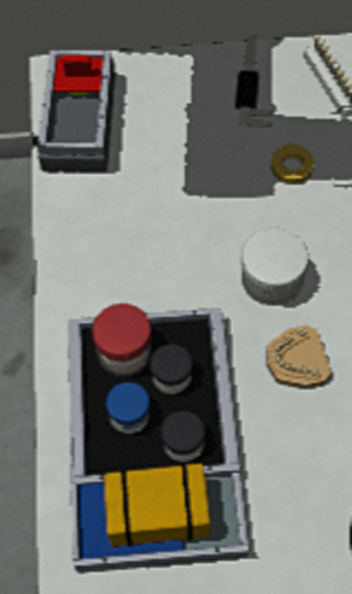

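The view shows the catch back over the button (side pixel 200,128), all four pots standing in the tray and the ballast lying flat on the deck. The robot is clear of everything.

```bash
python3 -c "
from station import *
print(job_done())"
```

```text
the job is handed in; nothing more can be done
None
```

I handed in the job after about 48 s of robot time: all four small pots stand in the tray, the ballast lies flat on the blue deck, and the button is pressed in with the catch slid fully back over it (the judge's verdict was not shown).

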